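# Dust the demijohn corks in the hand-cranked drum

### The arm

A 6-joint arm with a two-finger parallel gripper is mounted at the origin on the work surface. World frame = base frame: x ahead of the robot, y to its left, z up, the work surface at z = 0. Lengths are in m, angles in rad, forces in N, time in s.
With the tool pointing down it reaches from about 0.35 to 0.85 m from the base axis. Payload 8.1 kg.
Tool frame: the origin (TCP) lies midway between the tips of the shut fingers; the grasp point (between the pads) lies 19 mm behind it; z points along the fingers, y is the line along which they close (so a half turn about z gives the same grasp; the last joint's range is limited). The gripper opens to 93 mm and grips with 3 to 60 N. Pads are 15 mm wide; open, the fingers measure 128 mm over their backs; the gripper's body (75 mm by 188 mm) begins 65 mm behind the grasp point.
Start: joints at [-1.405, 0.13, 1.488, -0, 1.523, -0.085], TCP at [0.149, -0.581, 0.219] pointing down, gripper open.
Joint ranges: [-2.96, 2.96], [-0.89, 2.26], [0.02, 2.5], [-1.34, 4.48], [0, 2.73], [-2.66, 2.66]. Speed limits (rad/s): [2.39, 2.39, 2.79, 3.14, 3.14, 3.14].

### API

Orientations are given as a rotation vector (axis times angle).
In Python, from plant import robot, cams gives the robot as it stands. The module is installed in compiled form; this text tells all that it offers.
- The arm moves only by the tool play_rows, never from a script. Its arguments are lists of equal length, an entry for each row: "slide": the shift along the tool's x, y, z scaled (see below), a list of three; "twist": the turn, a rotation vector about the tool's x, y, z scaled (see below), a list of three. A call has exactly 8 rows; each row shifts and turns the commanded pose from where the row before left it, along the tool's axes as they then stand; what a row does not reach is not made up. The controller multiplies each number of a shift by 25 cm and each number of a turn by 60 degrees. A row lasts 1/10 s, in which the tool goes at most 50 mm and 8.59 degrees, less where a joint would pass 70% of its speed; a pose out of reach is approached as far as the arm can. A call with a number of a shift or a turn outside -1 to 1 is refused whole. A call with a gripper value outside its range is refused whole. "fingers" is the closure, from -1 (fully open) to 1 (shut), set as the call begins (left out, the last holds). The fingers move at their own pace and stop on an object; "force" is the grip in N (left out, the last holds). Time passes only in rows, so rows that do not move let the fingers close, or fill a call up. It gives the time, the measured TCP pose, the force, the opening and the grip force at its end, in the units of the state.
- robot.read_state(): the state, without advancing time (a new reading comes with each control period).
- cams.read_camera(name): name is "side" or "top"; returns (picture, depth): 420x560x3 uint8, red, green, blue; 420x560 float32, m along the optical axis (not along the pixel's ray), 0 where there is no reading.
- cams.get_calibration(name): a dict with "fx", "fy", "cx", "cy" (pixels), "world_from_camera" (4x4, takes a point from camera to world coordinates). Camera axes: x right, y down, z forward; pixel columns grow to the right and rows downward; lengths in m; the calibration is good to about 2 mm. A picture is of the moment at which its call begins. get_calibration takes no time and is no camera call.
- robot.close_job(): hands the job in; it is judged then, once.
The state is a dict: "t": time; "q": joint angles; "dq": joint speeds; "joint_torque": joint torques, N m; "tool_pos": TCP position; "orientation": TCP orientation; "force": force on the tool from outside, world axes, zero at the start; "wrist_torque": the same for the moment, N m; "opening": finger opening in m; "gripper_force": force on a finger pad.
Only numpy, scipy, OpenCV 4.12 (cv2) and the standard library are available. Lean on these libraries where they do the work, as an engineer would, in place of code of your own. Each camera call takes 0.05 s, during which the arm holds its last target. There are 200 camera calls.

### The job

Tip the corks in the steel tray out of its mouth into the green drum, put any corks that stand loose on the counter in with them, and set the empty tray back upright on its black mat. When every cork is in, shut the lid fully and only then crank the wooden knob three full turns counter-clockwise (seen from above), at an even, unhurried pace of some five to ten seconds a turn, keeping hold of it through the heavy point of each turn so that it neither races ahead nor swings back. Leave the wine bottle, glass, funnel, corkscrew and stopper as they are.

Things in the scene. Friction and masses are not known exactly. Their poses are not given: they have to be found in the camera images.
- drum_mouth (a point): Green machine, fixed. Centre of the open top of its square drum at rim height, 135 mm above the counter. Its axes: x away from the robot (lid hinge side), y left, z up. Drum 176 mm square outside, walls 6 mm, turntable floor 110 mm below this point. Dark base 200 x 360 mm, 12 mm thick, from 85 mm left to 275 mm right of this point
- crank_axis (a point): Point on the vertical axis of the machine's crank, at the height to grip the knob (165 mm). It is 210 mm to the right (-y of the machine) of the drum centre, on top of a 75 mm square green gearbox 115 mm high
- knob_grip (a point): Middle of the crank's dark wooden knob, the point to grip: upright, 29 mm across, its foot (on the steel crank arm) 28 mm below this point and its top 22 mm above; it spins freely on its pin and goes round crank_axis at 75 mm radius in a level circle
- crank (a joint): Crank angle, rad, counted over turns; grows counter-clockwise from above (working direction). At 0 the arm points along the machine's +x. Drag 0.2 N m plus an eccentric weight of 0.24 N m x sin(angle): each turn is heavy a quarter turn past 0 (6 N at the knob) and wants to run ahead three quarters past 0. Let go near the heavy point it swings back. Its geared wheel turns on the gearbox
- lid (a joint): Angle of the drum's lid, rad: 0 shut flat on the rim, 1.57 upright, up to 1.95 leaning away from the robot. Hinged along the far (+x) rim; a stiff hinge (0.25 N m) that stays where it is left. Panel 190 mm from hinge to free edge, 176 mm wide, 8 mm thick
- lid_hinge (a point): Middle of the lid's hinge line, on the far rim of the drum, 136 mm above the counter; x points (lid shut) away from the free edge
- lid_edge (a point): Middle of the lid's free edge, 190 mm from the hinge; when shut it overhangs the drum's near rim by 14 mm
- tray: Loose bright steel carrying tray, 0.25 kg, 190 mm long (x), 116 mm wide (y), walls 30 mm high and 3 mm thick on three sides, floor 3 mm; the +x end is open (the mouth). Origin at the centre of its underside. Slippery: corks slide off at about 20 to 30 degrees of tilt. A bail over its middle carries a wooden grip bar
- tray_grip (a point): Middle of the tray's wooden grip bar, 105 mm above the tray's underside, over its middle: bar 122 mm long across the tray (tray's y), 16 mm thick (along tray's x), 26 mm tall; 89 mm free between it and the floor. Axes are the tray's
- tray_mouth (a point): Middle of the tray's mouth edge, on the floor's top side, 95 mm ahead of the tray's centre
- mat: Fixed black rubber mat 250 x 160 mm, 3 mm thick, the tray's place; origin at the centre of its underside, x along its length (the tray starts with its mouth towards the mat's +x)
- cork1: Demijohn cork, slightly tapered, 60 mm tall, 44 mm across at the foot and 48 mm at the top, 35 g. Origin at its centre, z along its axis towards the wide end. May start upright in the tray; may be absent
- cork2: Demijohn cork, slightly tapered, 60 mm tall, 44 mm across at the foot and 48 mm at the top, 35 g. Origin at its centre, z along its axis towards the wide end. May start upright in the tray; may be absent
- cork3: Demijohn cork, slightly tapered, 60 mm tall, 44 mm across at the foot and 48 mm at the top, 35 g. Origin at its centre, z along its axis towards the wide end. May start upright in the tray; may be absent
- cork4: Demijohn cork, slightly tapered, 60 mm tall, 44 mm across at the foot and 48 mm at the top, 35 g. Origin at its centre, z along its axis towards the wide end. May start upright on the counter; may be absent
- cork5: Demijohn cork, slightly tapered, 60 mm tall, 44 mm across at the foot and 48 mm at the top, 35 g. Origin at its centre, z along its axis towards the wide end. May start upright on the counter; may be absent
- cork6: Demijohn cork, slightly tapered, 60 mm tall, 44 mm across at the foot and 48 mm at the top, 35 g. Origin at its centre, z along its axis towards the wide end. May start upright on the counter; may be absent
- funnel: Upturned copper wine funnel standing on its wide mouth, 110 mm wide, 100 mm tall; bystander, to be left alone. Origin at the centre of its underside
- corkscrew: Silver-handled T corkscrew lying down, handle 110 mm, 125 mm long, 24 mm high; bystander, to be left alone. Origin at the centre of its underside (below the middle of the handle)
- stopper: Ivory-toned bottle stopper, standing, 42 mm wide, 72 mm tall; bystander, to be left alone. Origin at the centre of its underside
- wine: Full green wine bottle, standing, 76 mm wide, 290 mm tall; bystander, to be left alone. Origin at the centre of its underside
- glass: Clear tumbler, 72 mm wide, 90 mm tall; bystander, to be left alone. Origin at the centre of its underside
Things that resemble listed ones, but are neither listed nor needed, are in the scene too. There is more than one size of the tray; the job needs the smaller.

How it is judged:
On the way, in this order (a step that is already met when the one before it is completed fails the run):
1. the tray is tipped, mouth down over the open drum (angle between tray's own z axis and vertical above 0.35 rad and horizontal distance between tray_mouth and drum_mouth below 0.1 m and height (world z) of tray_mouth above 0.09 m), for 0.2 s.
2. every cork is in the drum and the lid is shut, the crank not yet worked (x of cork1 in the frame of drum_mouth between -0.085 and 0.085 m and y of cork1 in the frame of drum_mouth between -0.085 and 0.085 m and z of each of cork1, cork2, cork3, cork4, cork5, cork6 in the frame of drum_mouth below 0 m and x of cork2 in the frame of drum_mouth between -0.085 and 0.085 m and y of cork2 in the frame of drum_mouth between -0.085 and 0.085 m and x of cork3 in the frame of drum_mouth between -0.085 and 0.085 m and y of cork3 in the frame of drum_mouth between -0.085 and 0.085 m and x of cork4 in the frame of drum_mouth between -0.085 and 0.085 m and y of cork4 in the frame of drum_mouth between -0.085 and 0.085 m and x of cork5 in the frame of drum_mouth between -0.085 and 0.085 m and y of cork5 in the frame of drum_mouth between -0.085 and 0.085 m and x of cork6 in the frame of drum_mouth between -0.085 and 0.085 m and y of cork6 in the frame of drum_mouth between -0.085 and 0.085 m and value of joint lid below 0.08 rad and value of joint crank below 1.5 rad), for 0.2 s.
3. the crank has made its first full turn with the lid shut (value of joint crank above 5.2 rad and value of joint lid below 0.08 rad), for 0.05 s.
4. the crank has made three full turns with the lid shut (value of joint crank above 17.5 rad and value of joint lid below 0.08 rad), for 0.2 s.
At the end, for the whole second after the job is handed in: Every cork present lies inside the drum below its rim, the lid is shut (under 0.08 rad), the crank has made three turns (17.5 to 21.5 rad) and stands still, and the tray stands upright on its mat, centre within 50 mm of the mat's centre, at rest (all of step 4 and x of cork1 in the frame of drum_mouth between -0.085 and 0.085 m and y of cork1 in the frame of drum_mouth between -0.085 and 0.085 m and z of each of cork1, cork2, cork3, cork4, cork5, cork6 in the frame of drum_mouth below 0 m and x of cork2 in the frame of drum_mouth between -0.085 and 0.085 m and y of cork2 in the frame of drum_mouth between -0.085 and 0.085 m and x of cork3 in the frame of drum_mouth between -0.085 and 0.085 m and y of cork3 in the frame of drum_mouth between -0.085 and 0.085 m and x of cork4 in the frame of drum_mouth between -0.085 and 0.085 m and y of cork4 in the frame of drum_mouth between -0.085 and 0.085 m and x of cork5 in the frame of drum_mouth between -0.085 and 0.085 m and y of cork5 in the frame of drum_mouth between -0.085 and 0.085 m and x of cork6 in the frame of drum_mouth between -0.085 and 0.085 m and y of cork6 in the frame of drum_mouth between -0.085 and 0.085 m and value of joint crank below 21.5 rad and velocity of joint crank between -0.2 and 0.2 rad/s and horizontal distance between tray and mat below 0.05 m and angle between tray's own z axis and vertical below 0.08 rad and height (world z) of tray below 0.012 m and linear speed of tray below 0.03 m/s); the robot touches nothing.
It fails at once if the crank races (over 3 rad/s) (velocity of joint crank above 3 rad/s).
It fails at once if the crank swings back (over 1.2 rad/s backwards) (velocity of joint crank below -1.2 rad/s).
It fails at once if a bystander is moved more than 30 mm (distance of any of funnel, corkscrew, stopper, wine, glass from where it was at the start of the episode above 0.03 m).
Of cork1, cork2, cork3, cork4, cork5, cork6 only 4 to 5 are there at a start; the rules pass over those that are not, and their reading is None.
At some moment in a run one of cork4, cork5, cork6 may be knocked a few centimetres aside while the robot is not near it.
It also fails if it takes over 210 s, if anything falls off the work surface, if the arm or the gripper's body presses on something with over 40 N, if the wrist force passes 120 N, or if a joint passes its speed limit or range.

## Working session

There is one attempt and no reset: what is moved stays moved. The work goes in short steps, Python scripts to look and compute and a tool call to move; the robot and the scene stay as the last step left them, time stands still between calls to the robot, and variables do not carry over. Pictures are saved under pics/ and viewed, at most 14 in all, crops included, and the job is handed in when it is done.

Besides the shell and the picture viewer there is one more tool, called after ">>>" as name(argument=value, ...), one argument or row to a line, values as JSON. play_rows: Moves the arm, as the interface text tells. Shifts and turns lie within -1 to 1; 1 stands for 25 cm of shift or 60 degrees of turn. Its arguments: {"type":"object","properties":{"slide":{"type":"array"},"twist":{"type":"array"},"fingers":{"type":"number"},"force":{"type":"number"}},"required":["slide","twist"]}

```bash
mkdir -p pics; cat > h.py <<'E'
import numpy as np, cv2
from plant import robot, cams
def shot(n,f):
    p,d=cams.read_camera(n); cv2.imwrite('pics/'+f+'.png',p[:,:,::-1]); np.savez('pics/'+f+'.npz',p=p,d=d); return p,d
def cal(n):
    c=cams.get_calibration(n); return c,np.array(c['world_from_camera'])
def plane(n,u,v,z):
    c,T=cal(n); r=T[:3,:3]@np.array([(u-c['cx'])/c['fx'],(v-c['cy'])/c['fy'],1]); o=T[:3,3]; return o+r*(z-o[2])/r[2]
def pts(n,d):
    c,T=cal(n); v,u=np.indices(d.shape); P=np.stack([(u-c['cx'])/c['fx']*d,(v-c['cy'])/c['fy']*d,d],-1); W=P@T[:3,:3].T+T[:3,3]; W[d==0]=np.nan; return W
E
python3 - <<'E'
from h import *
for n in('top','side'):
    shot(n,n+'0'); c,T=cal(n); print(n,c['fx'],c['cx'],c['cy'],T.round(3).tolist())
s=robot.read_state(); print({k:np.round(v,3).tolist() for k,v in s.items()})
E
```

```text
top 477.34788567296977 279.2080883739802 207.61213163299269 [[-0.023, -0.999, 0.039, 0.4], [-1.0, 0.023, 0.003, 0.012], [-0.004, -0.039, -0.999, 1.454], [0.0, 0.0, 0.0, 1.0]]
side 538.1923429056003 283.5949819371033 210.08876347817312 [[-0.976, -0.158, 0.153, 0.194], [-0.22, 0.722, -0.656, 1.097], [-0.007, -0.674, -0.739, 1.376], [0.0, 0.0, 0.0, 1.0]]
{'t': 0.1, 'q': [-1.405, 0.131, 1.489, -0.0, 1.523, -0.085], 'dq': [-0.001, -0.001, -0.003, 0.002, -0.002, -0.0], 'joint_torque': [0.001, -56.134, -49.31, 0.077, 0.029, -0.0], 'tool_pos': [0.149, -0.581, 0.218], 'orientation': [-3.115, -0.393, 0.0], 'force': [1.348, -0.042, -0.678], 'wrist_torque': [0.027, 0.039, -0.017], 'gripper_force': 0.0, 'opening': 0.093}
```

View pics/top0.png

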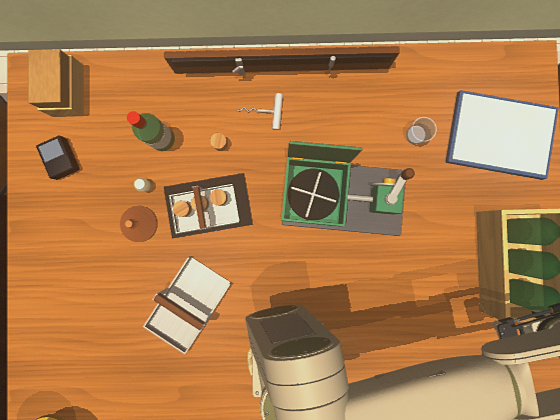

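View pics/side0.png

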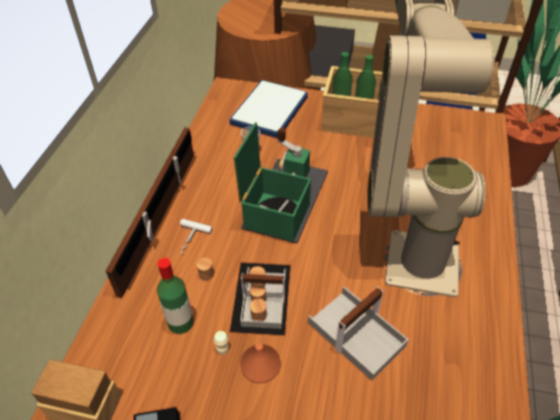

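The top view shows the drum at (315,193), lid raised at (325,152), and the crank knob at (408,174). Tray A, on the black mat, is at (205,205) with corks in it. Tray B, empty and with no mat, is at (188,304). A loose cork stands at (219,141). The side view agrees. Tray A fits the description, since it sits on the mat and holds the corks; I'll check the size and enlarge it.

```bash
python3 - <<'E'
from h import *
z=np.load('pics/top0.npz');p,d=z['p'],z['d']
a=cv2.resize(p[115:245,150:260],None,fx=4.5,fy=4.5,interpolation=cv2.INTER_CUBIC)
b=cv2.resize(np.load('pics/side0.npz')['p'][230:345,190:310],(0,0),fx=2.4,fy=2.4)
o=np.zeros((585,800,3),np.uint8);o[:,:495]=a[:585,:495];o[:276,500:788]=b
cv2.imwrite('pics/crop1.png',o[:,:,::-1])
W=pts('top',d); hsv=cv2.cvtColor(p,cv2.COLOR_RGB2HSV)
def comps(m,name,mn=60):
    n,l,s,c=cv2.connectedComponentsWithStats(m.astype(np.uint8))
    for i in range(1,n):
        if s[i,4]>mn:
            w=W[l==i]; r=cv2.minAreaRect(np.argwhere(l==i)[:,::-1].astype(np.float32)); print(name,c[i].round(1),s[i,4],'rect',np.round(r[0],1),np.round(r[1],1),round(r[2],1),'med',np.nanmedian(w,0).round(3),'zmax',np.nanpercentile(w[:,2],95).round(3))
H,S,V=[hsv[...,i].astype(int) for i in range(3)]
comps((V<60)&(S<120),'dark',300)
comps((H>45)&(H<90)&(S>80)&(V>40),'green',100)
comps((S<50)&(V>140),'bright',100)
for u,v in[(219,141),(180,208),(221,198),(200,207),(408,174),(391,199),(315,193),(178,309),(325,150)]: print(u,v,W[v,u].round(3))
# things at cork height 50-70mm
comps((W[...,2]>.05)&(W[...,2]<.075),'z60',60)
comps((W[...,2]>.1)&(W[...,2]<.125),'z115',40)
E
```

```text
green [325.2 145.4] 190 rect [325.  145.3] [72.4  2.7] 5.3 med [ 0.59  -0.099  0.326] zmax 0.33
green [316.3 196. ] 1121 rect [315.8 191.5] [63.2 63.6] 5.2 med [ 0.474 -0.112  0.022] zmax 0.139
green [387.9 200.2] 471 rect [389.  198.8] [26.3 26. ] 5.2 med [ 0.461 -0.283  0.116] zmax 0.12
green [548.8 234.2] 293 rect [546.3 234.8] [17.8 29.2] 51.3 med [ 0.365 -0.667  0.234] zmax 0.272
green [548.  266.8] 437 rect [542.2 270.2] [26.2 36.8] 45.0 med [ 0.282 -0.666  0.227] zmax 0.264
green [546.2 298.5] 400 rect [542.4 300.6] [22.4 34.1] 52.4 med [ 0.201 -0.663  0.219] zmax 0.251
bright [177.9  47.2] 105 rect [179.  47.] [52.  2.] 0.0 med [ 1.249  0.471 -0.75 ] zmax -0.738
bright [ 2.9 66.8] 126 rect [ 3. 69.] [24.  6.] 90.0 med [ 1.176  1.297 -0.748] zmax -0.738
bright [274.6 110.4] 236 rect [276.5 111. ] [28.2 28.4] 46.7 med [0.752 0.02  0.022] zmax 0.029
bright [503.7 133.7] 6327 rect [503.7 133.8] [95.4 66.9] 9.9 med [ 0.661 -0.66   0.034] zmax 0.039
bright [415.9 134.2] 232 rect [416. 134.] [16. 16.] 90.0 med [ 0.666 -0.397  0.018] zmax 0.092
bright [ 50.9 150. ] 317 rect [ 51.  14
[... 2743 characters left out ...]
0.653 0.34  0.113] zmax 0.124
z115 [338.5 170.4] 68 rect [338.8 170.7] [38.2 18.5] 47.1 med [ 0.567 -0.168  0.113] zmax 0.124
z115 [387.9 199.2] 584 rect [389.4 197.5] [27.6 29.3] 5.2 med [ 0.466 -0.284  0.115] zmax 0.12
z115 [199.4 207. ] 268 rect [199.3 207. ] [43.6  6.7] 80.2 med [0.459 0.24  0.12 ] zmax 0.124
z115 [494.1 263.6] 435 rect [494.  264.1] [108.    5.4] 87.6 med [ 0.283 -0.58   0.113] zmax 0.124
z115 [518.1 230.5] 107 rect [519.5 230.5] [25. 13.] 90.0 med [ 0.374 -0.649  0.112] zmax 0.124
z115 [519.6 260.7] 115 rect [521.4 261.3] [14.3 25.9] 11.3 med [ 0.29  -0.649  0.113] zmax 0.124
z115 [521. 293.] 111 rect [522.5 293.1] [13.2 25.9] 13.5 med [ 0.2   -0.647  0.113] zmax 0.123
```

View pics/crop1.png

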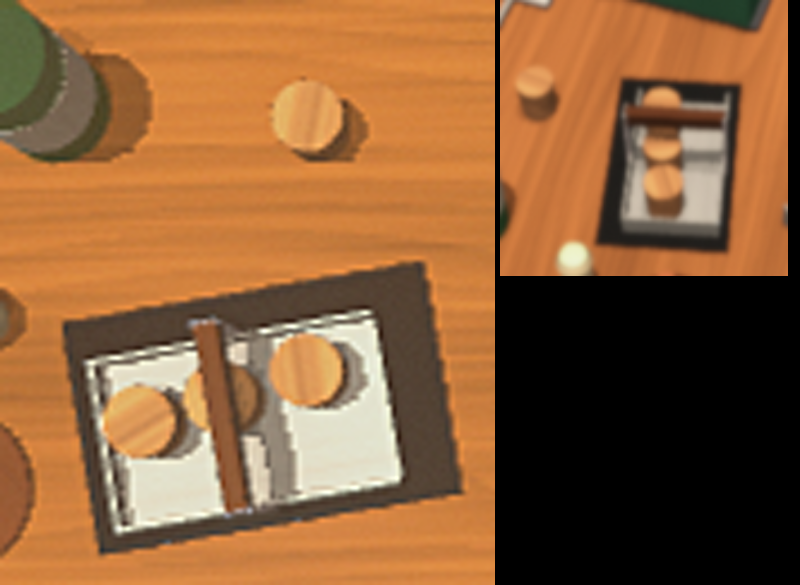

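Tray A holds three corks, has its mouth to the image right, and its bar is about 44 px (122 mm) long with its top at 0.12 m. Tray B is the bigger one, with its bar top at 0.15 m, so A is the right tray. Next I'll take precise poses.

```bash
cat >> h.py <<'E'
def rect(n,m,z):
    "min-area rectangle of the mask's biggest blob, in world at height z"
    k,l,s,c=cv2.connectedComponentsWithStats(m.astype(np.uint8)); i=1+np.argmax(s[1:,4])
    q=np.argwhere(l==i)[:,::-1]; q=np.array([plane(n,u,v,z)[:2] for u,v in q],np.float32)
    (c,wh,a)=cv2.minAreaRect(q); return np.round(c,4),np.round(wh,3),round(a,1)
def box(W,x0,x1,y0,y1,z0,z1):
    return (W[...,0]>x0)&(W[...,0]<x1)&(W[...,1]>y0)&(W[...,1]<y1)&(W[...,2]>z0)&(W[...,2]<z1)
E
python3 - <<'E'
from h import *
z=np.load('pics/top0.npz');p,d=z['p'],z['d'];W=pts('top',d)
print('bar',rect('top',box(W,.35,.56,.1,.37,.105,.13),.121))
print('drum',rect('top',box(W,.35,.585,-.21,0.03,.12,.145),.135))
print('gear',rect('top',box(W,.4,.53,-.35,-.23,.105,.124),.115))
print('gearwheel+',rect('top',box(W,.4,.6,-.4,-.23,.125,.16),.142))
print('knob',rect('top',box(W,.4,.6,-.45,-.2,.175,.2),.187))
H=cv2.cvtColor(p,cv2.COLOR_RGB2HSV)
m=(H[...,2]<80)&(box(W,.3,.62,.07,.42,-.02,.02)); m=cv2.morphologyEx(m.astype(np.uint8),cv2.MORPH_CLOSE,np.ones((25,25)))
print('mat',rect('top',m,.003))
print('cork',rect('top',box(W,.6,.7,.12,.25,.045,.075),.06))
for i,b in enumerate([(.55,.22),(.2,.33)]):pass
m=(H[...,1]<60)&(H[...,2]>120)&box(W,.35,.56,.1,.37,-.02,.05);m=cv2.morphologyEx(m.astype(np.uint8),cv2.MORPH_CLOSE,np.ones((15,15)))
print('tray floor',rect('top',m,.01))
m=box(W,.5,.7,-.25,.05,.29,.36);print('lid edge',np.nanmean(W[m],0).round(3))
zs=np.load('pics/side0.npz');Ws=pts('side',zs['d'])
for nm,b in dict(bar=(.35,.56,.1,.37,.112,.13),knob=(.4,.6,-.45,-.2,.183,.2),cork=(.6,.7,.12,.25,.055,.07),gear=(.4,.53,-.35,-.23,.11,.12),drumrim=(.35,.6,-.21,.03,.128,.142)).items():
    q=Ws[box(Ws,*b)]; print('side',nm,len(q),q.mean(0).round(3),q.min(0).round(3),q.max(0).round(3))
E
```

```text
bar (array([0.4589, 0.2402]), array([0.122, 0.018]), 8.9)
drum (array([ 0.4952, -0.0862]), array([0.176, 0.178]), 83.3)
gear (array([ 0.4734, -0.2933]), array([0.077, 0.082]), 83.4)
gearwheel+ (array([ 0.4943, -0.3089]), array([0.031, 0.09 ]), 54.7)
knob (array([ 0.5335, -0.331 ]), array([0.027, 0.027]), 88.1)Traceback (most recent call last):
  File "<stdin>", line 10, in <module>
  File "h.py", line 14, in rect
    q=np.argwhere(l==i)[:,::-1]; q=np.array([plane(n,u,v,z)[:2] for u,v in q],np.float32)
                                             ~~~~~^^^^^^^^^
  File "h.py", line 8, in plane
    c,T=cal(n); r=T[:3,:3]@np.array([(u-c['cx'])/c['fx'],(v-c['cy'])/c['fy'],1]); o=T[:3,3]; return o+r*(z-o[2])/r[2]
        ~~~^^^
  File "h.py", line 6, in cal
    c=cams.get_calibration(n); return c,np.array(c['world_from_camera'])
ValueError: time passes only in moves, steps and waits
```

```bash
python3 - <<'E'
s=open('h.py').read()
s=s.replace("""    c=cams.get_calibration(n); return c,np.array(c['world_from_camera'])""","""    if n not in _C:
        c=cams.get_calibration(n); _C[n]=(c,np.array(c['world_from_camera']))
    return _C[n]""").replace("def cal","_C={}\ndef cal")
open('h.py','w').write(s)
E
python3 - <<'E'
from h import *
z=np.load('pics/top0.npz');p,d=z['p'],z['d'];W=pts('top',d)
H=cv2.cvtColor(p,cv2.COLOR_RGB2HSV)
m=(H[...,2]<80)&(box(W,.3,.62,.07,.42,-.02,.02)); m=cv2.morphologyEx(m.astype(np.uint8),cv2.MORPH_CLOSE,np.ones((9,9)))
print('mat',rect('top',m,.003))
print('cork',rect('top',box(W,.6,.7,.12,.25,.045,.075),.06))
m=box(W,.5,.7,-.25,.05,.29,.36);print('lid edge',np.nanmean(W[m],0).round(3))
zs=np.load('pics/side0.npz');Ws=pts('side',zs['d'])
for nm,b in dict(bar=(.35,.56,.1,.37,.112,.13),knob=(.4,.6,-.45,-.2,.183,.2),cork=(.6,.7,.12,.25,.055,.07),gear=(.4,.53,-.35,-.23,.11,.12),drumrim=(.35,.6,-.21,.03,.128,.142)).items():
    q=Ws[box(Ws,*b)]; print('side',nm,len(q),q.mean(0).round(3),q.min(0).round(3),q.max(0).round(3))
E
```

```text
mat (array([0.4682, 0.2344]), array([0.157, 0.246]), 8.3)
cork (array([0.6558, 0.1922]), array([0.047, 0.044]), 88.6)
lid edge [ 0.588 -0.097  0.318]
side bar 249 [0.457 0.247 0.118] [0.397 0.228 0.112] [0.517 0.263 0.127]
side knob 19 [ 0.53  -0.325  0.185] [ 0.518 -0.335  0.183] [ 0.544 -0.316  0.189]
side cork 144 [0.654 0.196 0.059] [0.63  0.172 0.055] [0.678 0.221 0.066]
side gear 198 [ 0.464 -0.28   0.114] [ 0.429 -0.328  0.11 ] [ 0.512 -0.245  0.12 ]
side drumrim 458 [ 0.499 -0.075  0.133] [ 0.396 -0.181  0.128] [0.597 0.018 0.141]
```

```bash
cat >> h.py <<'E'
from scipy.spatial.transform import Rotation as Ro
def tgt(yaw_y,tilt=0):
    "tool rotation: pointing down, tool y at yaw_y deg, then turned by tilt deg about tool x"
    a=np.radians(yaw_y); y=np.array([np.cos(a),np.sin(a),0]); z=np.array([0,0,-1.]); x=np.cross(y,z)
    return Ro.from_matrix(np.stack([x,y,z],1))*Ro.from_rotvec([np.radians(tilt),0,0])
def go(points,R=None,R0=None,p0=None):
    "prints per leg the slide in units (tool axes) and the total twist in units (done in leg 1)"
    s=robot.read_state(); p=np.array(s['tool_pos']) if p0 is None else np.array(p0); r=Ro.from_rotvec(s['orientation']) if R0 is None else R0
    print('t',round(s['t'],2),'p',np.round(s['tool_pos'],4),'R',np.round(r.as_rotvec(),3),'q',np.round(s['q'],2),'F',np.round(s['force'],1),'open',round(s['opening'],4),round(s['gripper_force'],1))
    if R is not None: print(' twist',((r.inv()*R).as_rotvec()/np.radians(60)).round(4)); r=R
    for q in points:
        q=np.array(q); print(' slide',(r.inv().apply(q-p)/.25).round(4)); p=q
E
python3 -c "
from h import *
go([(.149,-.581,.34),(.45,-.2,.34),(.459,.24,.25),(.459,.24,.089)],tgt(-81.1))"
```

```text
t 0.1 p [ 0.1488 -0.5807  0.2177] R [-3.115 -0.393  0.   ] q [-1.41  0.13  1.49 -0.    1.52 -0.09] F [ 1.3 -0.  -0.7] open 0.093 0.0
 twist [-0.0016 -0.0001  0.0912]
 slide [ 0.0005  0.0012 -0.4892]
 slide [ 1.4253 -1.3194  0.    ]
 slide [ 0.3079 -1.7332  0.36  ]
 slide [0.    0.    0.644]
```

>>> play_rows(
  slide=[
    [0,0,-0.122],
    [0,0,-0.122],
    [0,0,-0.122],
    [0,0,-0.122],
    [0.119,-0.11,0],
    [0.119,-0.11,0],
    [0.119,-0.11,0],
    [0.119,-0.11,0],
  ],
  twist=[
    [0,0,0.091],
    [0,0,0],
    [0,0,0],
    [0,0,0],
    [0,0,0],
    [0,0,0],
    [0,0,0],
    [0,0,0],
  ],
  fingers=-1,
)

```text
t: 0.9
tool_pos: [0.25, -0.4527, 0.3401]
orientation: [-3.131, -0.243, 0.0]
force: [-0.0, -0.2, 0.0]
opening: 0.0928
gripper_force: 0.0
```

>>> play_rows(
  slide=[
    [0.119,-0.11,0],
    [0.119,-0.11,0],
    [0.119,-0.11,0],
    [0.119,-0.11,0],
    [0.119,-0.11,0],
    [0.119,-0.11,0],
    [0.119,-0.11,0],
    [0.119,-0.11,0],
  ],
  twist=[
    [0,0,0],
    [0,0,0],
    [0,0,0],
    [0,0,0],
    [0,0,0],
    [0,0,0],
    [0,0,0],
    [0,0,0],
  ],
)

```text
t: 1.7
tool_pos: [0.4511, -0.1983, 0.3403]
orientation: [-3.132, -0.244, 0.001]
force: [-0.1, -1.1, 1.1]
opening: 0.0928
gripper_force: 0.0
```

>>> play_rows(
  slide=[
    [0.031,-0.173,0],
    [0.031,-0.173,0],
    [0.031,-0.173,0],
    [0.031,-0.173,0.03],
    [0.031,-0.173,0.06],
    [0.031,-0.173,0.09],
    [0.031,-0.173,0.09],
    [0.031,-0.173,0.09],
  ],
  twist=[
    [0,0,0],
    [0,0,0],
    [0,0,0],
    [0,0,0],
    [0,0,0],
    [0,0,0],
    [0,0,0],
    [0,0,0],
  ],
)

```text
t: 2.5
tool_pos: [0.4576, 0.1533, 0.2496]
orientation: [3.132, 0.244, 0.0]
force: [2.3, -0.4, 0.2]
opening: 0.093
gripper_force: 0.0
```

```bash
python3 -c "
from h import *
shot('top','top1');shot('side','side1')
go([(.459,.24,.25),(.459,.24,.089)],tgt(-81.1))"
```

```text
t 2.6 p [0.4553 0.1557 0.2463] R [-3.131 -0.252  0.011] q [ 0.22 -0.2   1.76  0.    1.59  1.63] F [-0.2 -0.9  0.6] open 0.0933 0.0
 twist [-0.0013  0.0063  0.0053]
 slide [ 0.0667 -0.3309 -0.015 ]
 slide [0.    0.    0.644]
```

View pics/top1.png

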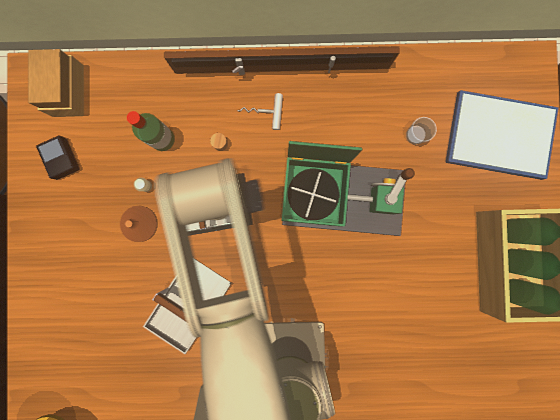

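```bash
python3 -c "
from h import *
for i in range(3):
  s=robot.read_state();print(np.round(s['tool_pos'],4),np.round(s['orientation'],3),s['t'])
R=tgt(-81.1);print(R.as_rotvec())
go([(.459,.2402,.25),(.459,.2402,.089)],R,R,(.4584,.1518,.25))"
```

```text
[0.4553 0.1557 0.2463] [-3.131 -0.252  0.011] 2.6
[0.4553 0.1557 0.2463] [-3.131 -0.252  0.011] 2.6
[0.4553 0.1557 0.2463] [-3.131 -0.252  0.011] 2.6
[3.13212208 0.24375332 0.        ]
t 2.6 p [0.4553 0.1557 0.2463] R [3.132 0.244 0.   ] q [ 0.22 -0.2   1.76  0.    1.59  1.63] F [-0.2 -0.9  0.6] open 0.0933 0.0
 twist [0. 0. 0.]
 slide [ 0.0571 -0.349   0.    ]
 slide [0.    0.    0.644]
```

The arm now hides different ground, and no further loose cork shows where it was before. So there are four corks: three in the tray and one loose at (219,141).

>>> play_rows(
  slide=[
    [0.019,-0.116,0],
    [0.019,-0.116,0],
    [0.019,-0.116,0],
    [0,0,0.1],
    [0,0,0.11],
    [0,0,0.11],
    [0,0,0.11],
    [0,0,0.06],
  ],
  twist=[
    [0,0,0],
    [0,0,0],
    [0,0,0],
    [0,0,0],
    [0,0,0],
    [0,0,0],
    [0,0,0],
    [0,0,0],
  ],
)

```text
t: 3.4
tool_pos: [0.4576, 0.2386, 0.1256]
orientation: [3.131, 0.243, -0.005]
force: [-0.2, -0.9, -0.2]
opening: 0.0931
gripper_force: 0.0
```

>>> play_rows(
  slide=[
    [0,0,0.05],
    [0,0,0.05],
    [0,0,0.054],
    [0,0,0],
    [0,0,0],
    [0,0,0],
    [0,0,0],
    [0,0,0],
  ],
  twist=[
    [0,0,0],
    [0,0,0],
    [0,0,0],
    [0,0,0],
    [0,0,0],
    [0,0,0],
    [0,0,0],
    [0,0,0],
  ],
)

```text
t: 4.2
tool_pos: [0.4592, 0.2398, 0.0903]
orientation: [-3.132, -0.244, -0.002]
force: [0.6, -0.1, 0.5]
opening: 0.0932
gripper_force: 0.0
```

>>> play_rows(
  slide=[
    [0,0,0],
    [0,0,0],
    [0,0,0],
    [0,0,0],
    [0,0,0],
    [0,0,0],
    [0,0,0],
    [0,0,0],
  ],
  twist=[
    [0,0,0],
    [0,0,0],
    [0,0,0],
    [0,0,0],
    [0,0,0],
    [0,0,0],
    [0,0,0],
    [0,0,0],
  ],
  fingers=1,
  force=40,
)

```text
t: 5.0
tool_pos: [0.4588, 0.2397, 0.0896]
orientation: [-3.132, -0.244, 0.0]
force: [-0.6, 0.8, -0.6]
opening: 0.0335
gripper_force: 0.0
```

```bash
python3 -c "
from h import *
R=tgt(-96.7);m=np.array([0,.095,.083]);M=np.array([.501,-.0365,.155]);P=M-R.apply(m);print(P)
go([(.459,.2402,.24),P],R,tgt(-81.1),(.459,.2402,.089))"
```

```text
[0.51208372 0.05785121 0.238     ]
t 5.0 p [0.4588 0.2397 0.0896] R [3.132 0.244 0.   ] q [0.38 0.01 1.86 0.   1.28 1.8 ] F [-0.6  0.8 -0.6] open 0.0335 0.0
 twist [0.   0.   0.26]
 slide [ 0.     0.    -0.604]
 slide [0.296  0.6996 0.008 ]
```

>>> play_rows(
  slide=[
    [0,0,0],
    [0,0,0],
    [0,0,0],
    [0,0,0],
    [0,0,-0.01],
    [0,0,-0.02],
    [0,0,-0.04],
    [0,0,-0.04],
  ],
  twist=[
    [0,0,0],
    [0,0,0],
    [0,0,0],
    [0,0,0],
    [0,0,0],
    [0,0,0],
    [0,0,0],
    [0,0,0],
  ],
)

```text
t: 5.8
tool_pos: [0.4587, 0.2396, 0.1179]
orientation: [3.132, 0.244, -0.0]
force: [-0.7, -0.4, -2.7]
opening: 0.0158
gripper_force: 40.0
```

>>> play_rows(
  slide=[
    [0,0,-0.05],
    [0,0,-0.07],
    [0,0,-0.08],
    [0,0,-0.09],
    [0,0,-0.09],
    [0,0,-0.08],
    [0,0,-0.05],
    [0,0,-0.024],
  ],
  twist=[
    [0,0,0.02],
    [0,0,0.03],
    [0,0,0.04],
    [0,0,0.04],
    [0,0,0.04],
    [0,0,0.04],
    [0,0,0.03],
    [0,0,0.02],
  ],
)

```text
t: 6.6
tool_pos: [0.4596, 0.24, 0.2535]
orientation: [-3.134, 0.186, -0.005]
force: [-0.9, 0.3, -3.2]
opening: 0.0161
gripper_force: 40.0
```

>>> play_rows(
  slide=[
    [0.01,0.02,0],
    [0.015,0.035,0],
    [0.02,0.05,0],
    [0.025,0.06,0],
    [0.03,0.07,0],
    [0.03,0.07,0],
    [0.03,0.07,0],
    [0.03,0.07,0],
  ],
  twist=[
    [0,0,0],
    [0,0,0],
    [0,0,0],
    [0,0,0],
    [0,0,0],
    [0,0,0],
    [0,0,0],
    [0,0,0],
  ],
)

```text
t: 7.4
tool_pos: [0.4928, 0.1216, 0.2496]
orientation: [3.136, -0.184, -0.002]
force: [-0.0, 0.7, -3.2]
opening: 0.016
gripper_force: 40.0
```

>>> play_rows(
  slide=[
    [0.03,0.07,0],
    [0.025,0.06,0],
    [0.02,0.05,0],
    [0.016,0.035,0],
    [0.01,0.025,0.01],
    [0.005,0.015,0.01],
    [0,0,0.014],
    [0,0,0.014],
  ],
  twist=[
    [0,0,0],
    [0,0,0],
    [0,0,0],
    [0,0,0],
    [0,0,0],
    [0,0,0],
    [0,0,0],
    [0,0,0],
  ],
)

```text
t: 8.2
tool_pos: [0.5117, 0.0576, 0.2381]
orientation: [-3.136, 0.183, 0.001]
force: [0.1, 0.2, -4.2]
opening: 0.0159
gripper_force: 40.0
```

```bash
python3 -c "
from h import *
shot('side','side2')
go([(.5121,.0579,.238)],tgt(-96.7))"
```

```text
t 8.25 p [0.5114 0.0577 0.2374] R [-3.136e+00  1.820e-01  2.000e-03] q [ 0.01 -0.11  1.69  0.    1.56  1.7 ] F [-0.1  0.7 -4. ] open 0.0156 40.0
 twist [-0.0001  0.0012  0.0007]
 slide [ 0.0027 -0.0011 -0.0022]
```

View pics/side2.png

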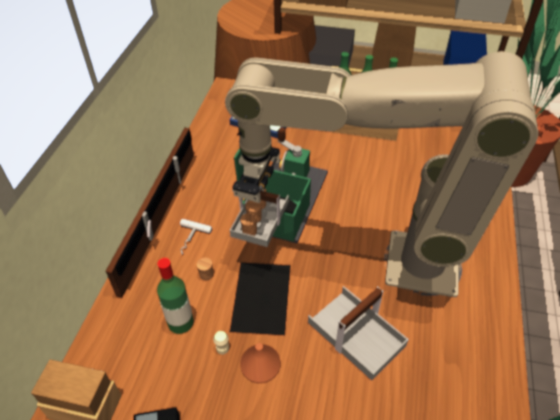

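The tray is level at about (262,218), just left of the drum, with the corks still in it. Now I'll tip it about its mouth.

>>> play_rows(
  slide=[
    [0,0.012,-0.013],
    [0,0.012,-0.013],
    [0,0.012,-0.013],
    [0,0.012,-0.013],
    [0,0.012,-0.013],
    [0,0.012,-0.013],
    [0,0.012,-0.013],
    [0,0.012,-0.013],
  ],
  twist=[
    [0.0333,0,0],
    [0.0333,0,0],
    [0.0333,0,0],
    [0.0333,0,0],
    [0.0333,0,0],
    [0.0333,0,0],
    [0.0333,0,0],
    [0.0333,0,0],
  ],
)

```text
t: 9.05
tool_pos: [0.5087, 0.0308, 0.2616]
orientation: [-2.857, 0.166, -0.024]
force: [0.9, -0.2, -3.1]
opening: 0.016
gripper_force: 40.0
```

>>> play_rows(
  slide=[
    [0,0.012,-0.013],
    [0,0.012,-0.013],
    [0,0.012,-0.013],
    [0,0.012,-0.013],
    [0,0.012,-0.013],
    [0,0.012,-0.013],
    [0,0.012,-0.013],
    [0,0.012,-0.013],
  ],
  twist=[
    [0.0333,0,0],
    [0.0333,0,0],
    [0.0333,0,0],
    [0.0333,0,0],
    [0.0333,0,0],
    [0.0333,0,0],
    [0.0333,0,0],
    [0.0333,0,0],
  ],
)

```text
t: 9.85
tool_pos: [0.505, -0.0015, 0.2762]
orientation: [-2.578, 0.15, -0.044]
force: [-1.0, 0.8, -2.5]
opening: 0.0159
gripper_force: 40.0
```

>>> play_rows(
  slide=[
    [0,0.012,-0.013],
    [0,0.012,-0.013],
    [0,0.012,-0.013],
    [0,0.012,-0.013],
    [0,0.012,-0.013],
    [0,0.012,-0.013],
    [0,0,0],
    [0,0,0],
  ],
  twist=[
    [0.0333,0,0],
    [0.0333,0,0],
    [0.0333,0,0],
    [0.0333,0,0],
    [0.0333,0,0],
    [0.0333,0,0],
    [0,0,0],
    [0,0,0],
  ],
)

```text
t: 10.65
tool_pos: [0.502, -0.0276, 0.2804]
orientation: [-2.371, 0.14, -0.055]
force: [-0.4, -0.2, -2.1]
opening: 0.0158
gripper_force: 40.0
```

```bash
python3 -c "
from h import *
shot('side','side3');shot('top','top3')
R=tgt(-96.7,44);m=np.array([0,.095,.083])
s=robot.read_state();print('mouth',np.array(s['tool_pos'])+Ro.from_rotvec(s['orientation']).apply(m))
go([],R)
a=cv2.imread('pics/side3.png')[120:300,150:350];b=cv2.imread('pics/top3.png')[120:260,220:380]
a=cv2.resize(a,(400,360));b=cv2.resize(b,(400,350));b=cv2.copyMakeBorder(b,0,10,0,0,0);cv2.imwrite('pics/c3.png',np.hstack([a,b]))"
```

```text
mouth [ 0.50085819 -0.03788912  0.15521766]
t 10.75 p [ 0.5021 -0.0271  0.2809] R [-2.372  0.138 -0.056] q [-0.64  0.03  1.68  0.67  1.82  1.09] F [-0.4  0.7 -2.2] open 0.0156 40.0
 twist [0.0011 0.0001 0.0005]
```

View pics/c3.png

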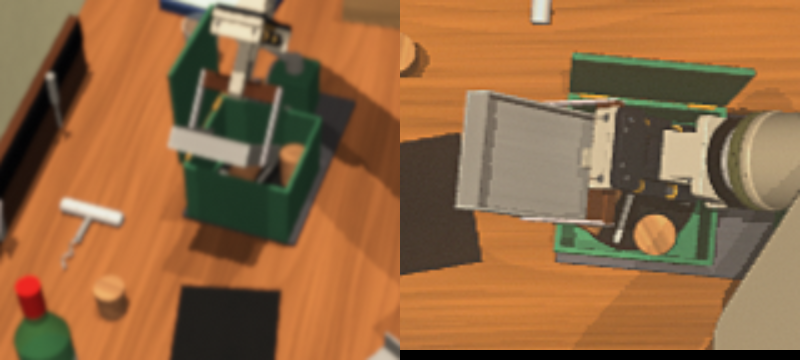

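The tilt held at 44° with the mouth at (0.501, -0.038, 0.155). The measured weight is down to tray only, and corks show in the drum at about (655,235) of the crop. Next I lift, level and take the tray back.

>>> play_rows(
  slide=[
    [0,-0.03,-0.031],
    [0,-0.042,-0.043],
    [0,-0.042,-0.043],
    [0,-0.042,-0.043],
    [0,0,0],
    [0,0,0],
    [0,0,0],
    [0,0,0],
  ],
  twist=[
    [0,0,0],
    [0,0,0],
    [0,0,0],
    [0,0,0],
    [-0.08,0,0],
    [-0.09,0,0],
    [-0.09,0,0],
    [-0.09,0,0],
  ],
)

```text
t: 11.55
tool_pos: [0.5024, -0.0273, 0.3387]
orientation: [-2.741, 0.161, -0.036]
force: [0.4, -0.0, -2.4]
opening: 0.0157
gripper_force: 40.0
```

>>> play_rows(
  slide=[
    [0,0,0],
    [0,0,0],
    [0,0,0],
    [0,0,0],
    [0,0,0],
    [0,-0.1,0],
    [0,-0.15,0],
    [0,-0.15,0],
  ],
  twist=[
    [-0.09,0,0],
    [-0.09,0,0],
    [-0.09,0,0],
    [-0.07,0,0],
    [-0.043,0,0],
    [0,0,-0.05],
    [0,0,-0.1],
    [0,0,-0.1],
  ],
)

```text
t: 12.35
tool_pos: [0.5059, 0.0742, 0.3379]
orientation: [-3.132, -0.231, -0.002]
force: [-0.3, -0.4, -2.3]
opening: 0.0157
gripper_force: 40.0
```

```bash
python3 -c "
from h import *
shot('top','top4')
R=tgt(-81.7);go([(.468,.2344,.20),(.468,.2344,.090)],R)
a=cv2.imread('pics/top4.png')[130:250,260:420];cv2.imwrite('pics/c4.png',cv2.resize(a,(640,480)))"
```

```text
t 12.4 p [0.5053 0.0796 0.338 ] R [-3.127e+00 -2.480e-01 -2.000e-03] q [ 0.05 -0.13  1.53  0.    1.74  1.47] F [-1.   4.9 -1.5] open 0.0157 40.0
 twist [-0.004  -0.0016  0.0127]
 slide [-0.058  -0.6344  0.5519]
 slide [0.   0.   0.44]
```

View pics/c4.png

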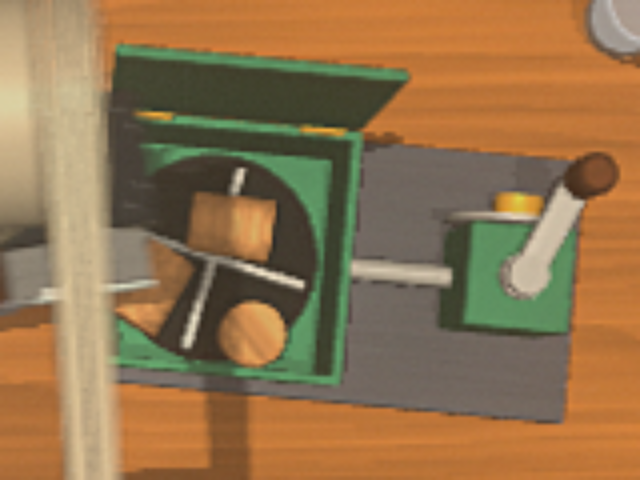

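All three tray corks are in the drum, at crop (232,228), (255,332) and (165,300). Back to the mat with the tray.

>>> play_rows(
  slide=[
    [-0.007,-0.08,0.04],
    [-0.007,-0.08,0.07],
    [-0.007,-0.08,0.07],
    [-0.007,-0.08,0.07],
    [-0.007,-0.08,0.08],
    [-0.007,-0.08,0.08],
    [-0.007,-0.08,0.08],
    [-0.007,-0.074,0.06],
  ],
  twist=[
    [0,0,0],
    [0,0,0],
    [0,0,0],
    [0,0,0],
    [0,0,0],
    [0,0,0],
    [0,0,0],
    [0,0,0],
  ],
)

```text
t: 13.2
tool_pos: [0.4685, 0.2286, 0.1989]
orientation: [-3.133, -0.226, 0.001]
force: [0.0, 0.2, -2.1]
opening: 0.0159
gripper_force: 40.0
```

>>> play_rows(
  slide=[
    [0,0,0.07],
    [0,0,0.08],
    [0,0,0.08],
    [0,0,0.07],
    [0,0,0.04],
    [0,0,0.02],
    [0,0,0],
    [0,0,0],
  ],
  twist=[
    [0,0,0],
    [0,0,0],
    [0,0,0],
    [0,0,0],
    [0,0,0],
    [0,0,0],
    [0,0,0],
    [0,0,0],
  ],
)

```text
t: 14.0
tool_pos: [0.4697, 0.2277, 0.1101]
orientation: [-3.133, -0.227, -0.002]
force: [-0.1, 0.2, -1.8]
opening: 0.0157
gripper_force: 40.0
```

```bash
python3 -c "
from h import *
R=tgt(-81.7);go([(.468,.2344,.091)],R)"
```

```text
t 14.0 p [0.4697 0.2277 0.1101] R [-3.133e+00 -2.270e-01 -2.000e-03] q [ 0.35 -0.    1.83 -0.    1.31  1.78] F [-0.1  0.2 -1.8] open 0.0157 40.0
 twist [ 0.     -0.0012 -0.0001]
 slide [-0.0029 -0.0276  0.0764]
```

>>> play_rows(
  slide=[
    [-0.003,-0.027,0],
    [0,0,0.03],
    [0,0,0.02],
    [0,0,0.02],
    [0,0,0.01],
    [0,0,0],
    [0,0,0],
    [0,0,0],
  ],
  twist=[
    [0,0,0],
    [0,0,0],
    [0,0,0],
    [0,0,0],
    [0,0,0],
    [0,0,0],
    [0,0,0],
    [0,0,0],
  ],
)

```text
t: 14.8
tool_pos: [0.4676, 0.2341, 0.0896]
orientation: [3.133, 0.227, 0.001]
force: [-2.0, -0.8, 5.3]
opening: 0.0157
gripper_force: 40.0
```

>>> play_rows(
  slide=[
    [0,0,0],
    [0,0,0],
    [0,0,0],
    [0,0,0],
    [0,0,0],
    [0,0,0],
    [0,0,0],
    [0,0,0],
  ],
  twist=[
    [0,0,0],
    [0,0,0],
    [0,0,0],
    [0,0,0],
    [0,0,0],
    [0,0,0],
    [0,0,0],
    [0,0,0],
  ],
  fingers=-1,
)

```text
t: 15.6
tool_pos: [0.4673, 0.234, 0.089]
orientation: [3.133, 0.228, -0.0]
force: [-0.3, 0.3, 0.2]
opening: 0.0752
gripper_force: 0.0
```

>>> play_rows(
  slide=[
    [0,0,-0.05],
    [0,0,-0.1],
    [0,0,-0.12],
    [0,0,-0.12],
    [0,0,-0.12],
    [0,0,-0.08],
    [0,0,0],
    [0,0,0],
  ],
  twist=[
    [0,0,0],
    [0,0,0],
    [0,0,0],
    [0,0,0],
    [0,0,0],
    [0,0,0],
    [0,0,0],
    [0,0,0],
  ],
)

```text
t: 16.4
tool_pos: [0.4676, 0.2342, 0.2371]
orientation: [3.133, 0.228, 0.002]
force: [0.6, 1.2, -0.9]
opening: 0.0929
gripper_force: 0.0
```

```bash
python3 -c "
from h import *
p,d=shot('top','top5');W=pts('top',d);ps,ds=shot('side','side5');Ws=pts('side',ds)
for n,w in(('top',W),('side',Ws)):
  m=box(w,.45,.85,.05,.32,.045,.075)
  k,l,s,c=cv2.connectedComponentsWithStats(m.astype(np.uint8))
  for i in range(1,k):
    if s[i,4]>40: print(n,c[i].round(1),s[i,4],np.nanmean(w[l==i],0).round(4))
q=Ws[box(Ws,.35,.56,.1,.37,.112,.13)];print('bar',len(q),q.mean(0).round(3),q.max(0).round(3))
go([(.655,.1925,.20),(.655,.1925,.03)],tgt(-81.7))"
```

```text
top [218.4 140.5] 211 [0.6556 0.1911 0.0603]
side [204.1 265. ] 185 [0.653  0.1984 0.0575]
bar 253 [0.465 0.239 0.119] [0.527 0.254 0.126]
t 16.5 p [0.4666 0.2338 0.2352] R [ 3.132e+00  2.280e-01 -3.000e-03] q [ 0.37 -0.09  1.68 -0.    1.55  1.79] F [-0.6 -0.1  0. ] open 0.0931 0.0
 twist [0.0008 0.002  0.0002]
 slide [0.7217 0.2723 0.1408]
 slide [0.   0.   0.68]
```

>>> play_rows(
  slide=[
    [0,0,0],
    [0,0,0],
    [0,0,0],
    [0,0,0],
    [0,0,0],
    [0,0,0],
    [0,0,0],
    [0,0,0],
  ],
  twist=[
    [0,0,-0.14],
    [0,0,-0.14],
    [0,0,-0.14],
    [0,0,-0.14],
    [0,0,-0.14],
    [0,0,-0.14],
    [0,0,-0.14],
    [0,0,-0.14],
  ],
)

```text
t: 17.3
tool_pos: [0.4665, 0.2337, 0.2347]
orientation: [-2.478, -1.931, 0.005]
force: [-0.2, 0.1, -0.5]
opening: 0.0931
gripper_force: 0.0
```

```bash
python3 -c "
from h import *
R=tgt(-14.5);go([(.655,.192,.16),(.655,.192,.022)],R)
go([(.655,.192,.16),(.655,.192,.022)],R,R,(.4675,.2342,.2367))
W=pts('top',np.load('pics/top5.npz')['d']);q=W[box(W,.55,.75,.25,.42,.03,.31)];print('wine',q.min(0),q.max(0))"
```

```text
t 17.3 p [0.4665 0.2337 0.2347] R [-2.478 -1.931  0.005] q [ 0.37 -0.09  1.68 -0.    1.55  0.61] F [-0.2  0.1 -0.5] open 0.0931 0.0
 twist [-0.0023  0.0021  0.0059]
 slide [0.0272 0.7719 0.2986]
 slide [0.    0.    0.552]
t 17.3 p [0.4665 0.2337 0.2347] R [2.484 1.923 0.   ] q [ 0.37 -0.09  1.68 -0.    1.55  0.61] F [-0.2  0.1 -0.5] open 0.0931 0.0
 twist [0. 0. 0.]
 slide [0.0244 0.7684 0.3068]
 slide [0.    0.    0.552]
wine [0.63696803 0.33085699 0.03112322] [0.71249095 0.40718792 0.29795246]
```

>>> play_rows(
  slide=[
    [0.004,0.11,0],
    [0.004,0.13,0.04],
    [0.004,0.13,0.04],
    [0.004,0.13,0.04],
    [0.004,0.13,0.05],
    [0.004,0.14,0.06],
    [0,0,0.07],
    [0,0,0],
  ],
  twist=[
    [0,0,0],
    [0,0,0],
    [0,0,0],
    [0,0,0],
    [0,0,0],
    [0,0,0],
    [0,0,0],
    [0,0,0],
  ],
)

```text
t: 18.1
tool_pos: [0.6524, 0.1907, 0.1553]
orientation: [-2.482, -1.92, 0.014]
force: [0.6, -0.1, -0.8]
opening: 0.0931
gripper_force: 0.0
```

```bash
python3 -c "
from h import *
w=pts('side',shot('side','side6')[1])
m=box(w,.55,.75,.1,.3,.045,.068)
k,l,s,c=cv2.connectedComponentsWithStats(m.astype(np.uint8))
for i in range(1,k):
    if s[i,4]>20: print(c[i].round(1),s[i,4],np.nanmean(w[l==i],0).round(4))
R=tgt(-14.5);go([(.655,.192,.022)],R)"
```

```text
[204.1 264.8] 181 [0.6532 0.1978 0.0577]
t 18.15 p [0.6529 0.1913 0.1579] R [-2.482 -1.922  0.009] q [ 0.21  0.38  1.3  -0.    1.46  0.46] F [ 0.5 -0.5  0.5] open 0.0933 0.0
 twist [-0.0056  0.003  -0.    ]
 slide [0.0047 0.0075 0.5434]
```

>>> play_rows(
  slide=[
    [0.003,0.005,0.08],
    [0,0,0.1],
    [0,0,0.1],
    [0,0,0.1],
    [0,0,0.08],
    [0,0,0.05],
    [0,0,0.036],
    [0,0,0],
  ],
  twist=[
    [0,0,0],
    [0,0,0],
    [0,0,0],
    [0,0,0],
    [0,0,0],
    [0,0,0],
    [0,0,0],
    [0,0,0],
  ],
)

```text
t: 18.95
tool_pos: [0.6558, 0.1922, 0.0245]
orientation: [-2.483, -1.924, 0.002]
force: [-0.5, 0.6, -0.4]
opening: 0.0933
gripper_force: 0.0
```

>>> play_rows(
  slide=[
    [0,0,0],
    [0,0,0],
    [0,0,0],
    [0,0,0],
    [0,0,0],
    [0,0,0],
    [0,0,0],
    [0,0,0],
  ],
  twist=[
    [0,0,0],
    [0,0,0],
    [0,0,0],
    [0,0,0],
    [0,0,0],
    [0,0,0],
    [0,0,0],
    [0,0,0],
  ],
  fingers=1,
  force=15,
)

```text
t: 19.75
tool_pos: [0.6566, 0.192, 0.025]
orientation: [2.484, 1.923, -0.0]
force: [-0.2, -0.5, 0.9]
opening: 0.0472
gripper_force: 15.0
```

>>> play_rows(
  slide=[
    [0,0,0],
    [0,0,-0.05],
    [0,0,-0.1],
    [0,0,-0.15],
    [0,0,-0.15],
    [0,0,-0.15],
    [0,0,-0.15],
    [0,0,-0.15],
  ],
  twist=[
    [0,0,0],
    [0,0,0],
    [0,0,0],
    [0,0,0],
    [0,0,0],
    [0,0,0],
    [0,0,0],
    [0,0,0],
  ],
)

```text
t: 20.55
tool_pos: [0.6564, 0.1921, 0.2528]
orientation: [2.483, 1.923, 0.001]
force: [0.1, -0.4, -0.4]
opening: 0.0469
gripper_force: 15.0
```

```bash
python3 -c "
from h import *
shot('top','top7')
a=cv2.imread('pics/top7.png')[130:250,260:420];cv2.imwrite('pics/c7.png',cv2.resize(a,(640,480),interpolation=cv2.INTER_CUBIC))
W=pts('top',np.load('pics/top7.npz')['d'])
D=np.array([.4952,-.0862]);X=np.array([.9932,-.1167]);Y=np.array([.1167,.9932])
x=(W[...,:2]-D)@X;y=(W[...,:2]-D)@Y
for i in range(8):
  print([ (lambda q:round(float(np.nanmax(q)),3) if q.size else None)(W[...,2][(abs(x-(.07-.02*i))<.01)&(abs(y-(.07-.02*j))<.01)&(W[...,2]<.2)]) for j in range(8)])"
```

```text
[0.025, 0.027, 0.035, 0.032, 0.031, 0.033, 0.029, 0.026]
[0.028, 0.035, 0.03, 0.064, 0.064, 0.063, 0.031, 0.027]
[0.031, 0.03, 0.071, 0.075, 0.079, 0.077, 0.035, 0.03]
[0.033, 0.07, 0.071, 0.073, 0.077, 0.078, 0.033, 0.033]
[0.065, 0.074, 0.077, 0.065, 0.056, 0.061, 0.032, 0.036]
[0.073, 0.075, 0.072, 0.033, 0.087, 0.091, 0.085, 0.033]
[0.077, 0.078, 0.068, 0.032, 0.091, 0.092, 0.092, 0.032]
[0.025, 0.069, 0.06, 0.037, 0.09, 0.091, 0.089, 0.023]
```

View pics/c7.png

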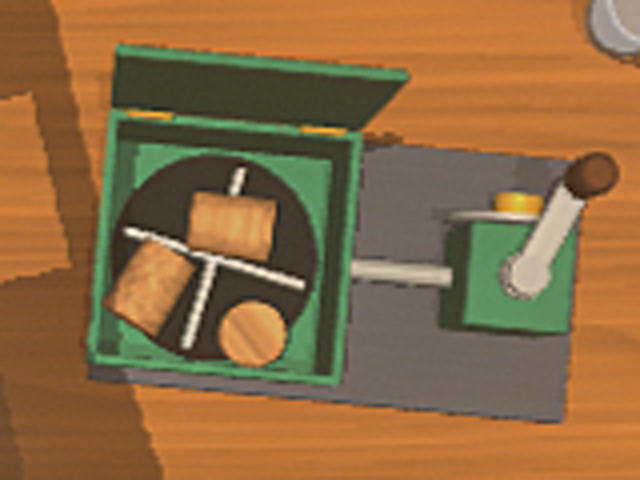

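The drum holds three corks, at crop (232,228), (150,288) and (254,333). Its far-left corner, near crop (150,190), is free, so the loose cork goes there.

```bash
python3 -c "
from h import *
R=tgt(-96.7);go([(.5411,.10,.27),(.5411,-.0383,.27),(.5411,-.0383,.143)],R)"
```

```text
t 20.6 p [0.659  0.1927 0.2614] R [2.48  1.92  0.015] q [ 0.21  0.34  1.16 -0.    1.62  0.46] F [ 0.8 -0.7  4.1] open 0.0472 15.0
 twist [ 0.0048 -0.0106  1.3702]
 slide [-0.4249  0.4231 -0.0344]
 slide [0.0645 0.5494 0.    ]
 slide [0.    0.    0.508]
```

>>> play_rows(
  slide=[
    [0,0,0],
    [0,0,0],
    [0,0,0],
    [0,0,0],
    [0,0,0],
    [0,0,0],
    [0,0,0],
    [0,0,0],
  ],
  twist=[
    [0,0,0.14],
    [0,0,0.14],
    [0,0,0.14],
    [0,0,0.14],
    [0,0,0.14],
    [0,0,0.14],
    [0,0,0.14],
    [0,0,0.14],
  ],
)

```text
t: 21.4
tool_pos: [0.6566, 0.1921, 0.2508]
orientation: [3.134, 0.218, 0.001]
force: [-1.1, -0.8, -0.4]
opening: 0.047
gripper_force: 15.0
```

>>> play_rows(
  slide=[
    [0,0,-0.04],
    [0,0,-0.04],
    [-0.06,0.06,0],
    [-0.08,0.08,0],
    [-0.09,0.09,0],
    [-0.09,0.09,0],
    [-0.09,0.09,0],
    [0,0.07,0],
  ],
  twist=[
    [0,0,0.125],
    [0,0,0.125],
    [0,0,0],
    [0,0,0],
    [0,0,0],
    [0,0,0],
    [0,0,0],
    [0,0,0],
  ],
)

```text
t: 22.2
tool_pos: [0.5387, 0.0844, 0.2711]
orientation: [3.136, -0.183, 0.001]
force: [-0.0, 0.0, -0.1]
opening: 0.0473
gripper_force: 15.0
```

>>> play_rows(
  slide=[
    [0.01,0.1,0],
    [0.01,0.1,0],
    [0.01,0.1,0],
    [0.01,0.1,0],
    [0.01,0.09,0],
    [0,0,0],
    [0,0,0],
    [0,0,0],
  ],
  twist=[
    [0,0,0],
    [0,0,0],
    [0,0,0],
    [0,0,0],
    [0,0,0],
    [0,0,0],
    [0,0,0],
    [0,0,0],
  ],
)

```text
t: 23.0
tool_pos: [0.539, -0.0374, 0.2704]
orientation: [3.136, -0.183, 0.001]
force: [-0.6, -0.2, -0.4]
opening: 0.047
gripper_force: 15.0
```

```bash
python3 -c "
from h import *
R=tgt(-96.7);go([(.5411,-.0383,.143)],R)"
```

```text
t 23.0 p [ 0.539  -0.0374  0.2704] R [ 3.136e+00 -1.830e-01  1.000e-03] q [-0.16 -0.05  1.58  0.    1.61  1.52] F [-0.6 -0.2 -0.4] open 0.047 15.0
 twist [-0.     -0.0004  0.0006]
 slide [0.0088 0.0027 0.5098]
```

>>> play_rows(
  slide=[
    [0.004,0.003,0.07],
    [0,0,0.1],
    [0,0,0.1],
    [0,0,0.1],
    [0,0,0.08],
    [0,0,0.05],
    [0,0,0],
    [0,0,0],
  ],
  twist=[
    [0,0,0],
    [0,0,0],
    [0,0,0],
    [0,0,0],
    [0,0,0],
    [0,0,0],
    [0,0,0],
    [0,0,0],
  ],
)

```text
t: 23.8
tool_pos: [0.5403, -0.0387, 0.1458]
orientation: [3.136, -0.182, 0.001]
force: [0.2, 0.4, 0.4]
opening: 0.047
gripper_force: 15.0
```

>>> play_rows(
  slide=[
    [0,0,0],
    [0,0,0],
    [0,0,0],
    [0,0,0],
    [0,0,0],
    [0,0,0],
    [0,0,-0.05],
    [0,0,-0.1],
  ],
  twist=[
    [0,0,0],
    [0,0,0],
    [0,0,0],
    [0,0,0],
    [0,0,0],
    [0,0,0],
    [0,0,0],
    [0,0,0],
  ],
  fingers=-1,
)

```text
t: 24.6
tool_pos: [0.5383, -0.0389, 0.1813]
orientation: [-3.136, 0.183, 0.007]
force: [1.0, 0.1, -0.3]
opening: 0.0926
gripper_force: 0.0
```

>>> play_rows(
  slide=[
    [0,0,-0.15],
    [0,0,-0.15],
    [0,0,-0.15],
    [0,0,-0.15],
    [0,0,-0.15],
    [-0.05,-0.15,0],
    [-0.1,-0.15,0],
    [-0.1,-0.15,0],
  ],
  twist=[
    [0,0,0],
    [0,0,0],
    [0,0,0],
    [0,0,0],
    [0,0,0],
    [0,0,0],
    [0,0,0],
    [0,0,0],
  ],
  fingers=1,
)

```text
t: 25.4
tool_pos: [0.4903, 0.0809, 0.3713]
orientation: [3.136, -0.185, 0.002]
force: [1.0, 0.8, 0.0]
opening: 0.0336
gripper_force: 0.0
```

>>> play_rows(
  slide=[
    [-0.1,-0.15,0],
    [-0.1,-0.15,0],
    [-0.1,-0.1,0],
    [0,0,0],
    [0,0,0],
    [0,0,0],
    [0,0,0],
    [0,0,0],
  ],
  twist=[
    [0,0,0],
    [0,0,0],
    [0,0,0],
    [0,0,0],
    [0,0,0],
    [0,0,0],
    [0,0,0],
    [0,0,0],
  ],
)

```text
t: 26.2
tool_pos: [0.4286, 0.1872, 0.3699]
orientation: [3.135, -0.186, -0.001]
force: [-0.5, 0.5, 0.4]
opening: 0.0006
gripper_force: 0.0
```

```bash
python3 -c "
from h import *
p,d=shot('top','top8');shot('side','side8')
a=cv2.imread('pics/top8.png')[110:250,220:440];b=cv2.imread('pics/side8.png')[110:250,200:340]
cv2.imwrite('pics/c8.png',np.hstack([cv2.resize(a,(440,280)),cv2.resize(b,(280,280))]))
W=pts('top',d);q=W[box(W,.56,.7,-.25,.05,.2,.36)];print(len(q),q.min(0).round(3),q.max(0).round(3),q[q[:,2]>.31].mean(0).round(3))
go([])"
```

```text
878 [ 0.574 -0.184  0.201] [ 0.603 -0.009  0.331] [ 0.589 -0.096  0.324]
t 26.3 p [0.4284 0.1874 0.3699] R [ 3.136e+00 -1.850e-01 -1.000e-03] q [ 0.3  -0.24  1.57 -0.    1.81  1.99] F [-0.3  0.   0.5] open 0.0006 0.0
```

View pics/c8.png

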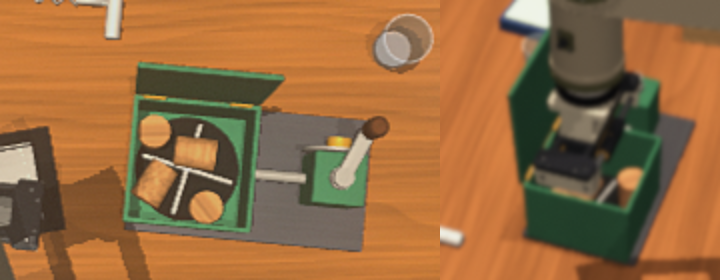

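All four corks are in the drum: crop (154,132), (196,152), (156,184) and (206,206). The lid is about upright, so I plan the closing arc with shut fingers from behind it.

```bash
python3 -c "
from h import *
D=np.array([.4952,-.0862]);X=np.array([.9932,-.1167]);H=D+.088*X
R=tgt(-96.7)
def P(th,r=.16,e=0):
  o=.008+.0075*np.sin(th)+e; x=-r*np.cos(th)+o*np.sin(th); z=.136+r*np.sin(th)+o*np.cos(th); q=H+x*X; return np.array([q[0],q[1],z]),x,z
S=H+.045*X
go([(.60,.15,.37),(S[0],S[1],.38),(S[0],S[1],.297)],R)
last=None;xs=.045;zs=.297
for t in [92]+list(range(85,-1,-5)):
  p,x,z=P(np.radians(t)); print(t,'dx %.3f dz %.3f'%((x-xs)/.25,-(z-zs)/.25),'xm %.3f z %.3f'%(x,z)); xs,zs=x,z"
```

```text
t 26.3 p [0.4284 0.1874 0.3699] R [ 3.136e+00 -1.850e-01 -1.000e-03] q [ 0.3  -0.24  1.57 -0.    1.81  1.99] F [-0.3  0.   0.5] open 0.0006 0.0
 twist [ 0.0006  0.0003 -0.0011]
 slide [ 6.99e-01  6.86e-02 -5.00e-04]
 slide [ 0.2259  0.9873 -0.04  ]
 slide [0.    0.    0.332]
92 dx -0.096 dz 0.007 xm 0.021 z 0.295
85 dx -0.078 dz -0.006 xm 0.001 z 0.297
80 dx -0.056 dz 0.002 xm -0.013 z 0.296
75 dx -0.056 dz 0.007 xm -0.027 z 0.294
70 dx -0.056 dz 0.012 xm -0.041 z 0.291
65 dx -0.054 dz 0.017 xm -0.054 z 0.287
60 dx -0.053 dz 0.022 xm -0.067 z 0.282
55 dx -0.051 dz 0.027 xm -0.080 z 0.275
50 dx -0.049 dz 0.031 xm -0.092 z 0.267
45 dx -0.046 dz 0.035 xm -0.104 z 0.259
40 dx -0.042 dz 0.040 xm -0.114 z 0.249
35 dx -0.039 dz 0.043 xm -0.124 z 0.238
30 dx -0.035 dz 0.047 xm -0.133 z 0.226
25 dx -0.030 dz 0.050 xm -0.140 z 0.214
20 dx -0.026 dz 0.052 xm -0.147 z 0.201
15 dx -0.021 dz 0.055 xm -0.152 z 0.187
10 dx -0.016 dz 0.056 xm -0.156 z 0.173
5 dx -0.011 dz 0.058 xm -0.159 z 0.159
0 dx -0.005 dz 0.058 xm -0.160 z 0.144
```

>>> play_rows(
  slide=[
    [0.1,0.01,-0.01],
    [0.15,0.014,-0.01],
    [0.15,0.015,-0.01],
    [0.15,0.015,-0.01],
    [0.149,0.015,0],
    [0.04,0.1,0],
    [0.04,0.16,0],
    [0.04,0.16,0],
  ],
  twist=[
    [0,0,0],
    [0,0,0],
    [0,0,0],
    [0,0,0],
    [0,0,0],
    [0,0,0],
    [0,0,0],
    [0,0,0],
  ],
)

```text
t: 27.1
tool_pos: [0.6176, 0.0414, 0.379]
orientation: [3.136, -0.182, -0.002]
force: [0.4, -1.1, -0.5]
opening: 0.0004
gripper_force: 0.0
```

>>> play_rows(
  slide=[
    [0.04,0.16,0],
    [0.04,0.16,0],
    [0.026,0.16,0],
    [0,0.087,0],
    [0,0,0],
    [0,0,0],
    [0,0,0],
    [0,0,0],
  ],
  twist=[
    [0,0,0],
    [0,0,0],
    [0,0,0],
    [0,0,0],
    [0,0,0],
    [0,0,0],
    [0,0,0],
    [0,0,0],
  ],
)

```text
t: 27.9
tool_pos: [0.6272, -0.0999, 0.3802]
orientation: [3.136, -0.181, 0.0]
force: [-0.0, 0.3, 0.8]
opening: 0.0002
gripper_force: 0.0
```

```bash
python3 -c "
from h import *
go([(.6273,-.1017,.297)],tgt(-96.7))"
```

```text
t 27.9 p [ 0.6272 -0.0999  0.3802] R [ 3.136 -0.181  0.   ] q [-0.24  0.22  1.09 -0.    1.83  1.45] F [-0.   0.3  0.8] open 0.0002 0.0
 twist [ 0.0002 -0.0002  0.0016]
 slide [0.0014 0.0071 0.3329]
```

>>> play_rows(
  slide=[
    [0,0,0.1],
    [0,0,0.13],
    [0,0,0.1],
    [-0.05,0,0.01],
    [-0.046,0,0],
    [-0.04,0,0],
    [-0.04,0,0],
    [-0.056,0,0],
  ],
  twist=[
    [0,0,0],
    [0,0,0],
    [0,0,0],
    [0,0,0],
    [0,0,0],
    [0,0,0],
    [0,0,0],
    [0,0,0],
  ],
)

```text
t: 28.7
tool_pos: [0.5693, -0.0939, 0.2955]
orientation: [3.136, -0.182, 0.002]
force: [2.2, 0.3, 0.0]
opening: 0.0006
gripper_force: 0.8
```

>>> play_rows(
  slide=[
    [-0.056,0,0.007],
    [-0.056,0,0.012],
    [-0.054,0,0.017],
    [-0.053,0,0.022],
    [-0.051,0,0.027],
    [-0.049,0,0.031],
    [-0.046,0,0.035],
    [-0.042,0,0.04],
  ],
  twist=[
    [0,0,0],
    [0,0,0],
    [0,0,0],
    [0,0,0],
    [0,0,0],
    [0,0,0],
    [0,0,0],
    [0,0,0],
  ],
)

```text
t: 29.5
tool_pos: [0.4681, -0.0823, 0.248]
orientation: [3.135, -0.182, 0.003]
force: [1.3, -0.2, 0.2]
opening: 0.0007
gripper_force: 0.4
```

>>> play_rows(
  slide=[
    [-0.039,0,0.043],
    [-0.035,0,0.047],
    [-0.03,0,0.05],
    [-0.026,0,0.052],
    [-0.021,0,0.055],
    [-0.016,0,0.056],
    [-0.011,0,0.052],
    [0,0,0],
  ],
  twist=[
    [0,0,0],
    [0,0,0],
    [0,0,0],
    [0,0,0],
    [0,0,0],
    [0,0,0],
    [0,0,0],
    [0,0,0],
  ],
)

```text
t: 30.3
tool_pos: [0.4227, -0.0769, 0.1566]
orientation: [-3.136, 0.183, 0.005]
force: [0.0, 0.2, -0.0]
opening: 0.0007
gripper_force: 0.0
```

```bash
python3 -c "
from h import *
shot('side','side9')
go([])
w=pts('side',np.load('pics/side9.npz')['d']);D=np.array([.4952,-.0862]);X=np.array([.9932,-.1167]);Y=np.array([.1167,.9932])
x=(w[...,:2]-D)@X;y=(w[...,:2]-D)@Y;z=w[...,2]
for a in(-.1,-.08,-.04,0,.04,.08): m=(abs(x-a)<.008)&(y>-.08)&(y<.08)&(z>.1)&(z<.19);print(a,m.sum(),np.round(np.percentile(z[m],[10,50,90]),3) if m.any() else '')"
```

```text
t 30.35 p [ 0.4234 -0.0771  0.1577] R [ 3.136e+00 -1.830e-01 -3.000e-03] q [-0.3  -0.31  2.01 -0.    1.44  1.39] F [ 0.3 -0.1 -0.3] open 0.0004 0.0
-0.1 153 [0.151 0.155 0.158]
-0.08 131 [0.15  0.154 0.158]
-0.04 87 [0.148 0.152 0.156]
0 111 [0.145 0.149 0.153]
0.04 161 [0.143 0.146 0.151]
0.08 131 [0.139 0.143 0.147]
```

>>> play_rows(
  slide=[
    [0,0,0.012],
    [0,0,0.012],
    [0,0,0.01],
    [0,0,0.01],
    [0,0,0.006],
    [0,0,0.006],
    [0,0,0],
    [0,0,0],
  ],
  twist=[
    [0,0,0],
    [0,0,0],
    [0,0,0],
    [0,0,0],
    [0,0,0],
    [0,0,0],
    [0,0,0],
    [0,0,0],
  ],
)

```text
t: 31.15
tool_pos: [0.4241, -0.0774, 0.1446]
orientation: [3.136, -0.183, -0.0]
force: [0.2, -1.5, -0.3]
opening: 0.0006
gripper_force: 0.0
```

```bash
python3 -c "
from h import *
go([])"
```

```text
t 31.15 p [ 0.4241 -0.0774  0.1446] R [ 3.136 -0.183 -0.   ] q [-0.3  -0.3   2.03 -0.    1.41  1.39] F [ 0.2 -1.5 -0.3] open 0.0006 0.0
```

>>> play_rows(
  slide=[
    [0,0,0.004],
    [0,0,0.004],
    [0,0,0.004],
    [0,0,0.004],
    [0,0,0],
    [0,0,0],
    [0,0,0],
    [0,0,0],
  ],
  twist=[
    [0,0,0],
    [0,0,0],
    [0,0,0],
    [0,0,0],
    [0,0,0],
    [0,0,0],
    [0,0,0],
    [0,0,0],
  ],
)

```text
t: 31.95
tool_pos: [0.4245, -0.0775, 0.1439]
orientation: [3.135, -0.183, 0.002]
force: [-15.3, 4.5, 27.4]
opening: 0.0008
gripper_force: 13.9
```

```bash
python3 -c "
from h import *
go([(.4245,-.0775,.27),(.535,-.332,.25),(.535,-.332,.148)],tgt(-96.7),p0=(.4245,-.0775,.141))
t=np.radians(np.arange(-25,336,5));c=np.round(.3*np.cos(t),3);s=np.round(-.3*np.sin(t),3)
dx=np.round(np.diff(c),3);dy=np.round(np.diff(s),3)
for k in range(9): print(int(-25+40*k),[[float(a),float(b),0] for a,b in zip(dx[8*k:8*k+8],dy[8*k:8*k+8])])
"
```

```text
t 31.95 p [ 0.4245 -0.0775  0.1439] R [ 3.135e+00 -1.830e-01  2.000e-03] q [-0.3  -0.3   2.03 -0.    1.41  1.39] F [-15.3   4.5  27.4] open 0.0008 13.9
 twist [ 0.0007 -0.001   0.0004]
 slide [ 0.     0.    -0.516]
 slide [0.5578 0.9595 0.08  ]
 slide [0.    0.    0.408]
-25 [[0.01, -0.024, 0], [0.008, -0.025, 0], [0.005, -0.026, 0], [0.004, -0.026, 0], [0.001, -0.026, 0], [-0.001, -0.026, 0], [-0.004, -0.026, 0], [-0.005, -0.026, 0]]
15 [[-0.008, -0.025, 0], [-0.01, -0.024, 0], [-0.012, -0.023, 0], [-0.014, -0.022, 0], [-0.016, -0.021, 0], [-0.018, -0.019, 0], [-0.019, -0.018, 0], [-0.021, -0.016, 0]]
55 [[-0.022, -0.014, 0], [-0.023, -0.012, 0], [-0.024, -0.01, 0], [-0.025, -0.008, 0], [-0.026, -0.005, 0], [-0.026, -0.004, 0], [-0.026, -0.001, 0], [-0.026, 0.001, 0]]
95 [[-0.026, 0.004, 0], [-0.026, 0.005, 0], [-0.025, 0.008, 0], [-0.024, 0.01, 0], [-0.023, 0.012, 0], [-0.022, 0.014, 0], [-0.021, 0.016, 0], [-0.019, 0.018, 0]]
135 [[-0.018, 0.019, 0], [-0.016, 0.021, 0], [-0.014, 0.022, 0], [-0.012, 0.023, 0], [-0.01, 0.024, 0], [-0.008, 0.025, 0], [-0.005, 0.026, 0], [-0.004, 0.026, 0]]
175 [[-0.001, 0.026, 0], [0.001, 0.026, 0], [0.004, 0.026, 0], [0.005, 0.026, 0], [0.008, 0.025, 0], [0.01, 0.024, 0], [0.012, 0.023, 0], [0.014, 0.022, 0]]
215 [[0.016, 0.021, 0], [0.018, 0.019, 0], [0.019, 0.018, 0], [0.021, 0.016, 0], [0.022, 0.014, 0], [0.023, 0.012, 0], [0.024, 0.01, 0], [0.025, 0.008, 0]]
255 [[0.026, 0.005, 0], [0.026, 0.004, 0], [0.026, 0.001, 0], [0.026, -0.001, 0], [0.026, -0.004, 0], [0.026, -0.005, 0], [0.025, -0.008, 0], [0.024, -0.01, 0]]
295 [[0.023, -0.012, 0], [0.022, -0.014, 0], [0.021, -0.016, 0], [0.019, -0.018, 0], [0.018, -0.019, 0], [0.016, -0.021, 0], [0.014, -0.022, 0], [0.012, -0.023, 0]]
```

>>> play_rows(
  slide=[
    [0,0,-0.05],
    [0,0,-0.11],
    [0,0,-0.13],
    [0,0,-0.13],
    [0,0,-0.1],
    [0,0,0],
    [0,0,0],
    [0,0,0],
  ],
  twist=[
    [0,0,0],
    [0,0,0],
    [0,0,0],
    [0,0,0],
    [0,0,0],
    [0,0,0],
    [0,0,0],
    [0,0,0],
  ],
  fingers=-1,
)

```text
t: 32.75
tool_pos: [0.4236, -0.0772, 0.2693]
orientation: [-3.136, 0.183, 0.003]
force: [-0.8, 0.8, -0.2]
opening: 0.0599
gripper_force: 0.0
```

```bash
python3 -c "
from h import *
p,d=shot('top','top10');w=pts('top',d)
D=np.array([.4952,-.0862]);X=np.array([.9932,-.1167]);Y=np.array([.1167,.9932])
p,ds=shot('side','side10');ws=pts('side',ds)
for n,w_ in(('top',w),('side',ws)):
  x=(w_[...,:2]-D)@X;y=(w_[...,:2]-D)@Y;z=w_[...,2]
  for a in(-.09,-.04,0,.04,.08): m=(abs(x-a)<.008)&(y>-.08)&(y<.08)&(z>.1)&(z<.19);print(n,a,m.sum(),np.round(np.percentile(z[m],[10,50,90]),3) if m.any() else '')
print('knob',rect('top',box(w,.4,.6,-.45,-.2,.17,.2),.187))"
```

```text
top -0.09 0 
top -0.04 0 
top 0 60 [0.14  0.144 0.148]
top 0.04 253 [0.142 0.146 0.149]
top 0.08 317 [0.141 0.144 0.148]
side -0.09 191 [0.138 0.142 0.146]
side -0.04 182 [0.14  0.144 0.147]
side 0 172 [0.139 0.144 0.147]
side 0.04 164 [0.14  0.144 0.147]
side 0.08 136 [0.138 0.142 0.146]
knob (array([ 0.5335, -0.3297]), array([0.029, 0.027]), 88.7)
```

>>> play_rows(
  slide=[
    [0.05,0.08,0],
    [0.07,0.13,0],
    [0.08,0.13,0],
    [0.08,0.13,0],
    [0.08,0.13,0],
    [0.08,0.13,0],
    [0.07,0.13,0],
    [0.048,0.1,0],
  ],
  twist=[
    [0,0,0],
    [0,0,0],
    [0,0,0],
    [0,0,0],
    [0,0,0],
    [0,0,0],
    [0,0,0],
    [0,0,0],
  ],
)

```text
t: 33.65
tool_pos: [0.5347, -0.3336, 0.2687]
orientation: [-3.135, 0.184, 0.003]
force: [0.5, 0.3, 0.8]
opening: 0.0932
gripper_force: 0.0
```

>>> play_rows(
  slide=[
    [0,0,0],
    [0,0,0],
    [0,0,0],
    [0,0,0],
    [0,0,0],
    [0,0,0],
    [0,0,0],
    [0,0,0],
  ],
  twist=[
    [0,0,0],
    [0,0,0],
    [0,0,0],
    [0,0,0],
    [0,0,0],
    [0,0,0],
    [0,0,0],
    [0,0,0],
  ],
)

```text
t: 34.45
tool_pos: [0.5348, -0.3318, 0.2709]
orientation: [3.136, -0.183, 0.0]
force: [0.4, 0.1, 0.7]
opening: 0.0927
gripper_force: 0.0
```

The lid is flat at 0.144 m and the gripper is over the knob. Down and grip.

>>> play_rows(
  slide=[
    [0,-0.003,0.08],
    [0,0,0.1],
    [0,0,0.1],
    [0,0,0.09],
    [0,0,0.07],
    [0,0,0.048],
    [0,0,0],
    [0,0,0],
  ],
  twist=[
    [0,0,0],
    [0,0,0],
    [0,0,0],
    [0,0,0],
    [0,0,0],
    [0,0,0],
    [0,0,0],
    [0,0,0],
  ],
)

```text
t: 35.25
tool_pos: [0.535, -0.3315, 0.1493]
orientation: [3.136, -0.183, 0.001]
force: [0.4, -0.3, 1.0]
opening: 0.093
gripper_force: 0.0
```

>>> play_rows(
  slide=[
    [0,0,0],
    [0,0,0],
    [0,0,0],
    [0,0,0],
    [0,0,0],
    [0,0,0],
    [0,0,0],
    [0,0,0],
  ],
  twist=[
    [0,0,0],
    [0,0,0],
    [0,0,0],
    [0,0,0],
    [0,0,0],
    [0,0,0],
    [0,0,0],
    [0,0,0],
  ],
  fingers=1,
  force=30,
)

```text
t: 36.05
tool_pos: [0.5348, -0.3313, 0.1486]
orientation: [3.136, -0.183, -0.0]
force: [0.8, 0.2, -0.2]
opening: 0.0338
gripper_force: 0.0
```

>>> play_rows(
  slide=[
    [0,0,0],
    [0,0,0],
    [0,0,0],
    [0,0,0],
    [0,0,0],
    [0,0,0],
    [0,0,0],
    [0,0,0],
  ],
  twist=[
    [0,0,0],
    [0,0,0],
    [0,0,0],
    [0,0,0],
    [0,0,0],
    [0,0,0],
    [0,0,0],
    [0,0,0],
  ],
)

```text
t: 36.85
tool_pos: [0.5349, -0.3314, 0.1488]
orientation: [3.136, -0.183, 0.0]
force: [2.4, -2.0, -1.1]
opening: 0.0283
gripper_force: 30.0
```

>>> play_rows(
  slide=[
    [0.005,-0.012,0],
    [0.008,-0.025,0],
    [0.005,-0.026,0],
    [0.004,-0.026,0],
    [0.001,-0.026,0],
    [-0.001,-0.026,0],
    [-0.004,-0.026,0],
    [-0.005,-0.026,0],
  ],
  twist=[
    [0,0,0],
    [0,0,0],
    [0,0,0],
    [0,0,0],
    [0,0,0],
    [0,0,0],
    [0,0,0],
    [0,0,0],
  ],
)

```text
t: 37.65
tool_pos: [0.5437, -0.2832, 0.1487]
orientation: [3.136, -0.183, 0.0]
force: [2.6, -4.0, -0.8]
opening: 0.0283
gripper_force: 30.0
```

```bash
cat >> h.py <<'E'
def crank():
    s=robot.read_state(); D=np.array([.4952,-.0862]);X=np.array([.9932,-.1167]);Y=np.array([.1167,.9932])
    v=np.array(s['tool_pos'])[:2]-(D-.21*Y); x,y=v@X,v@Y
    print('t',round(s['t'],2),'xm %.4f ym %.4f r %.4f ang %.1f'%(x,y,np.hypot(x,y),np.degrees(np.arctan2(y,x))),'F',np.round(s['force'],1),'op',round(s['opening'],4),'z',s['tool_pos'][2])
E
python3 -c "
from h import *
crank()"
```

```text
t 37.65 xm 0.0712 ym 0.0201 r 0.0739 ang 15.7 F [ 2.6 -4.  -0.8] op 0.0283 z 0.14873033978844163
```

>>> play_rows(
  slide=[
    [-0.008,-0.025,0],
    [-0.01,-0.024,0],
    [-0.012,-0.023,0],
    [-0.014,-0.022,0],
    [-0.016,-0.021,0],
    [-0.018,-0.019,0],
    [-0.019,-0.018,0],
    [-0.021,-0.016,0],
  ],
  twist=[
    [0,0,0],
    [0,0,0],
    [0,0,0],
    [0,0,0],
    [0,0,0],
    [0,0,0],
    [0,0,0],
    [0,0,0],
  ],
)

```text
t: 38.45
tool_pos: [0.5191, -0.2383, 0.1488]
orientation: [3.136, -0.183, 0.001]
force: [3.5, -4.8, -2.0]
opening: 0.0283
gripper_force: 30.0
```

>>> play_rows(
  slide=[
    [-0.022,-0.014,0],
    [-0.023,-0.012,0],
    [-0.024,-0.01,0],
    [-0.025,-0.008,0],
    [-0.026,-0.005,0],
    [-0.026,-0.004,0],
    [-0.026,-0.001,0],
    [-0.026,0.001,0],
  ],
  twist=[
    [0,0,0],
    [0,0,0],
    [0,0,0],
    [0,0,0],
    [0,0,0],
    [0,0,0],
    [0,0,0],
    [0,0,0],
  ],
)

```text
t: 39.25
tool_pos: [0.4717, -0.2196, 0.1488]
orientation: [3.135, -0.183, 0.002]
force: [6.1, -5.9, -2.7]
opening: 0.0283
gripper_force: 30.0
```

>>> play_rows(
  slide=[
    [-0.026,0.004,0],
    [-0.026,0.005,0],
    [-0.025,0.008,0],
    [-0.024,0.01,0],
    [-0.023,0.012,0],
    [-0.022,0.014,0],
    [-0.021,0.016,0],
    [-0.019,0.018,0],
  ],
  twist=[
    [0,0,0],
    [0,0,0],
    [0,0,0],
    [0,0,0],
    [0,0,0],
    [0,0,0],
    [0,0,0],
    [0,0,0],
  ],
)

```text
t: 40.05
tool_pos: [0.4234, -0.2354, 0.1487]
orientation: [-3.136, 0.183, -0.003]
force: [8.8, -2.6, -3.2]
opening: 0.0285
gripper_force: 30.0
```

```bash
python3 -c "
from h import *
crank()"
```

```text
t 40.05 xm -0.0539 ym 0.0535 r 0.0759 ang 135.2 F [ 8.8 -2.6 -3.2] op 0.0285 z 0.14872177656514307
```

>>> play_rows(
  slide=[
    [-0.018,0.019,0],
    [-0.016,0.021,0],
    [-0.014,0.022,0],
    [-0.012,0.023,0],
    [-0.01,0.024,0],
    [-0.008,0.025,0],
    [-0.005,0.026,0],
    [-0.004,0.026,0],
  ],
  twist=[
    [0,0,0],
    [0,0,0],
    [0,0,0],
    [0,0,0],
    [0,0,0],
    [0,0,0],
    [0,0,0],
    [0,0,0],
  ],
)

```text
t: 40.85
tool_pos: [0.3963, -0.2782, 0.1487]
orientation: [-3.135, 0.182, -0.002]
force: [6.8, 1.7, 0.1]
opening: 0.0283
gripper_force: 30.0
```

>>> play_rows(
  slide=[
    [-0.001,0.026,0],
    [0.001,0.026,0],
    [0.004,0.026,0],
    [0.005,0.026,0],
    [0.008,0.025,0],
    [0.01,0.024,0],
    [0.012,0.023,0],
    [0.014,0.022,0],
  ],
  twist=[
    [0,0,0],
    [0,0,0],
    [0,0,0],
    [0,0,0],
    [0,0,0],
    [0,0,0],
    [0,0,0],
    [0,0,0],
  ],
)

```text
t: 41.65
tool_pos: [0.4035, -0.3304, 0.1486]
orientation: [-3.136, 0.183, 0.0]
force: [5.4, 3.2, 1.0]
opening: 0.0285
gripper_force: 30.0
```

>>> play_rows(
  slide=[
    [0.016,0.021,0],
    [0.018,0.019,0],
    [0.019,0.018,0],
    [0.021,0.016,0],
    [0.022,0.014,0],
    [0.023,0.012,0],
    [0.024,0.01,0],
    [0.025,0.008,0],
  ],
  twist=[
    [0,0,0],
    [0,0,0],
    [0,0,0],
    [0,0,0],
    [0,0,0],
    [0,0,0],
    [0,0,0],
    [0,0,0],
  ],
)

```text
t: 42.45
tool_pos: [0.4418, -0.3644, 0.1486]
orientation: [-3.136, 0.183, 0.001]
force: [2.2, 5.1, 1.8]
opening: 0.0283
gripper_force: 30.0
```

>>> play_rows(
  slide=[
    [0.026,0.005,0],
    [0.026,0.004,0],
    [0.026,0.001,0],
    [0.026,-0.001,0],
    [0.026,-0.004,0],
    [0.026,-0.005,0],
    [0.025,-0.008,0],
    [0.024,-0.01,0],
  ],
  twist=[
    [0,0,0],
    [0,0,0],
    [0,0,0],
    [0,0,0],
    [0,0,0],
    [0,0,0],
    [0,0,0],
    [0,0,0],
  ],
)

```text
t: 43.25
tool_pos: [0.4933, -0.3659, 0.1486]
orientation: [3.136, -0.183, -0.001]
force: [-1.0, 3.6, 2.1]
opening: 0.0284
gripper_force: 30.0
```

>>> play_rows(
  slide=[
    [0.023,-0.012,0],
    [0.022,-0.014,0],
    [0.021,-0.016,0],
    [0.019,-0.018,0],
    [0.018,-0.019,0],
    [0.016,-0.021,0],
    [0.014,-0.022,0],
    [0.012,-0.023,0],
  ],
  twist=[
    [0,0,0],
    [0,0,0],
    [0,0,0],
    [0,0,0],
    [0,0,0],
    [0,0,0],
    [0,0,0],
    [0,0,0],
  ],
)

```text
t: 44.05
tool_pos: [0.5336, -0.3339, 0.1487]
orientation: [3.135, -0.183, 0.0]
force: [-1.9, -1.9, -0.1]
opening: 0.0284
gripper_force: 30.0
```

```bash
python3 -c "
from h import *
crank()"
```

```text
t 44.05 xm 0.0670 ym -0.0315 r 0.0741 ang -25.2 F [-1.9 -1.9 -0.1] op 0.0284 z 0.14870952449225172
```

Turn one is done, smoothly and with no drift. Second turn.

>>> play_rows(
  slide=[
    [0.01,-0.024,0],
    [0.008,-0.025,0],
    [0.005,-0.026,0],
    [0.004,-0.026,0],
    [0.001,-0.026,0],
    [-0.001,-0.026,0],
    [-0.004,-0.026,0],
    [-0.005,-0.026,0],
  ],
  twist=[
    [0,0,0],
    [0,0,0],
    [0,0,0],
    [0,0,0],
    [0,0,0],
    [0,0,0],
    [0,0,0],
    [0,0,0],
  ],
)

```text
t: 44.85
tool_pos: [0.5438, -0.2833, 0.1488]
orientation: [3.136, -0.183, 0.001]
force: [1.6, -3.0, -0.8]
opening: 0.0285
gripper_force: 30.0
```

>>> play_rows(
  slide=[
    [-0.008,-0.025,0],
    [-0.01,-0.024,0],
    [-0.012,-0.023,0],
    [-0.014,-0.022,0],
    [-0.016,-0.021,0],
    [-0.018,-0.019,0],
    [-0.019,-0.018,0],
    [-0.021,-0.016,0],
  ],
  twist=[
    [0,0,0],
    [0,0,0],
    [0,0,0],
    [0,0,0],
    [0,0,0],
    [0,0,0],
    [0,0,0],
    [0,0,0],
  ],
)

```text
t: 45.65
tool_pos: [0.5191, -0.2382, 0.1488]
orientation: [3.136, -0.183, 0.001]
force: [3.5, -3.9, -2.1]
opening: 0.0282
gripper_force: 30.0
```

>>> play_rows(
  slide=[
    [-0.022,-0.014,0],
    [-0.023,-0.012,0],
    [-0.024,-0.01,0],
    [-0.025,-0.008,0],
    [-0.026,-0.005,0],
    [-0.026,-0.004,0],
    [-0.026,-0.001,0],
    [-0.026,0.001,0],
  ],
  twist=[
    [0,0,0],
    [0,0,0],
    [0,0,0],
    [0,0,0],
    [0,0,0],
    [0,0,0],
    [0,0,0],
    [0,0,0],
  ],
)

```text
t: 46.45
tool_pos: [0.4717, -0.2195, 0.1488]
orientation: [3.135, -0.183, 0.002]
force: [5.7, -5.1, -3.5]
opening: 0.0283
gripper_force: 30.0
```

>>> play_rows(
  slide=[
    [-0.026,0.004,0],
    [-0.026,0.005,0],
    [-0.025,0.008,0],
    [-0.024,0.01,0],
    [-0.023,0.012,0],
    [-0.022,0.014,0],
    [-0.021,0.016,0],
    [-0.019,0.018,0],
  ],
  twist=[
    [0,0,0],
    [0,0,0],
    [0,0,0],
    [0,0,0],
    [0,0,0],
    [0,0,0],
    [0,0,0],
    [0,0,0],
  ],
)

```text
t: 47.25
tool_pos: [0.4235, -0.2353, 0.1488]
orientation: [-3.136, 0.183, -0.003]
force: [8.6, -2.3, -4.1]
opening: 0.0283
gripper_force: 30.0
```

>>> play_rows(
  slide=[
    [-0.018,0.019,0],
    [-0.016,0.021,0],
    [-0.014,0.022,0],
    [-0.012,0.023,0],
    [-0.01,0.024,0],
    [-0.008,0.025,0],
    [-0.005,0.026,0],
    [-0.004,0.026,0],
  ],
  twist=[
    [0,0,0],
    [0,0,0],
    [0,0,0],
    [0,0,0],
    [0,0,0],
    [0,0,0],
    [0,0,0],
    [0,0,0],
  ],
)

```text
t: 48.05
tool_pos: [0.3963, -0.2782, 0.1486]
orientation: [-3.134, 0.182, -0.002]
force: [5.9, 2.9, -1.1]
opening: 0.0281
gripper_force: 30.0
```

>>> play_rows(
  slide=[
    [-0.001,0.026,0],
    [0.001,0.026,0],
    [0.004,0.026,0],
    [0.005,0.026,0],
    [0.008,0.025,0],
    [0.01,0.024,0],
    [0.012,0.023,0],
    [0.014,0.022,0],
  ],
  twist=[
    [0,0,0],
    [0,0,0],
    [0,0,0],
    [0,0,0],
    [0,0,0],
    [0,0,0],
    [0,0,0],
    [0,0,0],
  ],
)

```text
t: 48.85
tool_pos: [0.4035, -0.3304, 0.1486]
orientation: [-3.136, 0.183, -0.0]
force: [4.5, 3.5, 1.6]
opening: 0.0287
gripper_force: 30.0
```

>>> play_rows(
  slide=[
    [0.016,0.021,0],
    [0.018,0.019,0],
    [0.019,0.018,0],
    [0.021,0.016,0],
    [0.022,0.014,0],
    [0.023,0.012,0],
    [0.024,0.01,0],
    [0.025,0.008,0],
  ],
  twist=[
    [0,0,0],
    [0,0,0],
    [0,0,0],
    [0,0,0],
    [0,0,0],
    [0,0,0],
    [0,0,0],
    [0,0,0],
  ],
)

```text
t: 49.65
tool_pos: [0.4418, -0.3645, 0.1486]
orientation: [-3.136, 0.183, 0.001]
force: [1.9, 5.9, 1.5]
opening: 0.0284
gripper_force: 30.0
```

>>> play_rows(
  slide=[
    [0.026,0.005,0],
    [0.026,0.004,0],
    [0.026,0.001,0],
    [0.026,-0.001,0],
    [0.026,-0.004,0],
    [0.026,-0.005,0],
    [0.025,-0.008,0],
    [0.024,-0.01,0],
  ],
  twist=[
    [0,0,0],
    [0,0,0],
    [0,0,0],
    [0,0,0],
    [0,0,0],
    [0,0,0],
    [0,0,0],
    [0,0,0],
  ],
)

```text
t: 50.45
tool_pos: [0.4934, -0.3659, 0.1487]
orientation: [3.136, -0.183, -0.001]
force: [-0.5, 2.8, 1.5]
opening: 0.0283
gripper_force: 30.0
```

>>> play_rows(
  slide=[
    [0.023,-0.012,0],
    [0.022,-0.014,0],
    [0.021,-0.016,0],
    [0.019,-0.018,0],
    [0.018,-0.019,0],
    [0.016,-0.021,0],
    [0.014,-0.022,0],
    [0.012,-0.023,0],
  ],
  twist=[
    [0,0,0],
    [0,0,0],
    [0,0,0],
    [0,0,0],
    [0,0,0],
    [0,0,0],
    [0,0,0],
    [0,0,0],
  ],
)

```text
t: 51.25
tool_pos: [0.5336, -0.3339, 0.1487]
orientation: [3.135, -0.183, 0.0]
force: [-0.0, -0.1, -0.1]
opening: 0.0284
gripper_force: 30.0
```

```bash
python3 -c "
from h import *
crank()"
```

```text
t 51.25 xm 0.0670 ym -0.0315 r 0.0741 ang -25.2 F [-0.  -0.1 -0.1] op 0.0284 z 0.1487118521038748
```

Third turn, plus a little past to land near crank angle 0 where it rests on its drag.

>>> play_rows(
  slide=[
    [0.01,-0.024,0],
    [0.008,-0.025,0],
    [0.005,-0.026,0],
    [0.004,-0.026,0],
    [0.001,-0.026,0],
    [-0.001,-0.026,0],
    [-0.004,-0.026,0],
    [-0.005,-0.026,0],
  ],
  twist=[
    [0,0,0],
    [0,0,0],
    [0,0,0],
    [0,0,0],
    [0,0,0],
    [0,0,0],
    [0,0,0],
    [0,0,0],
  ],
)

```text
t: 52.05
tool_pos: [0.5438, -0.2833, 0.1488]
orientation: [3.136, -0.183, 0.001]
force: [2.0, -3.1, -2.1]
opening: 0.0281
gripper_force: 30.0
```

>>> play_rows(
  slide=[
    [-0.008,-0.025,0],
    [-0.01,-0.024,0],
    [-0.012,-0.023,0],
    [-0.014,-0.022,0],
    [-0.016,-0.021,0],
    [-0.018,-0.019,0],
    [-0.019,-0.018,0],
    [-0.021,-0.016,0],
  ],
  twist=[
    [0,0,0],
    [0,0,0],
    [0,0,0],
    [0,0,0],
    [0,0,0],
    [0,0,0],
    [0,0,0],
    [0,0,0],
  ],
)

```text
t: 52.85
tool_pos: [0.5191, -0.2382, 0.1488]
orientation: [3.136, -0.183, 0.001]
force: [4.0, -4.7, -2.7]
opening: 0.0281
gripper_force: 30.0
```

>>> play_rows(
  slide=[
    [-0.022,-0.014,0],
    [-0.023,-0.012,0],
    [-0.024,-0.01,0],
    [-0.025,-0.008,0],
    [-0.026,-0.005,0],
    [-0.026,-0.004,0],
    [-0.026,-0.001,0],
    [-0.026,0.001,0],
  ],
  twist=[
    [0,0,0],
    [0,0,0],
    [0,0,0],
    [0,0,0],
    [0,0,0],
    [0,0,0],
    [0,0,0],
    [0,0,0],
  ],
)

```text
t: 53.65
tool_pos: [0.4717, -0.2195, 0.1488]
orientation: [3.135, -0.183, 0.002]
force: [5.0, -4.7, -4.0]
opening: 0.0282
gripper_force: 30.0
```

>>> play_rows(
  slide=[
    [-0.026,0.004,0],
    [-0.026,0.005,0],
    [-0.025,0.008,0],
    [-0.024,0.01,0],
    [-0.023,0.012,0],
    [-0.022,0.014,0],
    [-0.021,0.016,0],
    [-0.019,0.018,0],
  ],
  twist=[
    [0,0,0],
    [0,0,0],
    [0,0,0],
    [0,0,0],
    [0,0,0],
    [0,0,0],
    [0,0,0],
    [0,0,0],
  ],
)

```text
t: 54.45
tool_pos: [0.4235, -0.2353, 0.1488]
orientation: [-3.136, 0.183, -0.003]
force: [8.6, -2.1, -4.7]
opening: 0.0285
gripper_force: 30.0
```

>>> play_rows(
  slide=[
    [-0.018,0.019,0],
    [-0.016,0.021,0],
    [-0.014,0.022,0],
    [-0.012,0.023,0],
    [-0.01,0.024,0],
    [-0.008,0.025,0],
    [-0.005,0.026,0],
    [-0.004,0.026,0],
  ],
  twist=[
    [0,0,0],
    [0,0,0],
    [0,0,0],
    [0,0,0],
    [0,0,0],
    [0,0,0],
    [0,0,0],
    [0,0,0],
  ],
)

```text
t: 55.25
tool_pos: [0.3963, -0.2782, 0.1487]
orientation: [-3.135, 0.182, -0.002]
force: [5.7, 1.7, -1.3]
opening: 0.0285
gripper_force: 30.0
```

>>> play_rows(
  slide=[
    [-0.001,0.026,0],
    [0.001,0.026,0],
    [0.004,0.026,0],
    [0.005,0.026,0],
    [0.008,0.025,0],
    [0.01,0.024,0],
    [0.012,0.023,0],
    [0.014,0.022,0],
  ],
  twist=[
    [0,0,0],
    [0,0,0],
    [0,0,0],
    [0,0,0],
    [0,0,0],
    [0,0,0],
    [0,0,0],
    [0,0,0],
  ],
)

```text
t: 56.05
tool_pos: [0.4035, -0.3304, 0.1486]
orientation: [-3.136, 0.183, 0.0]
force: [5.2, 4.0, 0.7]
opening: 0.0283
gripper_force: 30.0
```

>>> play_rows(
  slide=[
    [0.016,0.021,0],
    [0.018,0.019,0],
    [0.019,0.018,0],
    [0.021,0.016,0],
    [0.022,0.014,0],
    [0.023,0.012,0],
    [0.024,0.01,0],
    [0.025,0.008,0],
  ],
  twist=[
    [0,0,0],
    [0,0,0],
    [0,0,0],
    [0,0,0],
    [0,0,0],
    [0,0,0],
    [0,0,0],
    [0,0,0],
  ],
)

```text
t: 56.85
tool_pos: [0.4418, -0.3644, 0.1486]
orientation: [-3.136, 0.183, 0.001]
force: [3.3, 5.2, 2.0]
opening: 0.0282
gripper_force: 30.0
```

>>> play_rows(
  slide=[
    [0.026,0.005,0],
    [0.026,0.004,0],
    [0.026,0.001,0],
    [0.026,-0.001,0],
    [0.026,-0.004,0],
    [0.026,-0.005,0],
    [0.025,-0.008,0],
    [0.024,-0.01,0],
  ],
  twist=[
    [0,0,0],
    [0,0,0],
    [0,0,0],
    [0,0,0],
    [0,0,0],
    [0,0,0],
    [0,0,0],
    [0,0,0],
  ],
)

```text
t: 57.65
tool_pos: [0.4934, -0.3659, 0.1487]
orientation: [3.136, -0.183, -0.001]
force: [-0.9, 2.9, 0.6]
opening: 0.0281
gripper_force: 30.0
```

>>> play_rows(
  slide=[
    [0.023,-0.012,0],
    [0.022,-0.014,0],
    [0.021,-0.016,0],
    [0.019,-0.018,0],
    [0.018,-0.019,0],
    [0.016,-0.021,0],
    [0.014,-0.022,0],
    [0.012,-0.023,0],
  ],
  twist=[
    [0,0,0],
    [0,0,0],
    [0,0,0],
    [0,0,0],
    [0,0,0],
    [0,0,0],
    [0,0,0],
    [0,0,0],
  ],
)

```text
t: 58.45
tool_pos: [0.5336, -0.3339, 0.1487]
orientation: [3.135, -0.183, 0.0]
force: [-1.1, -0.8, 0.2]
opening: 0.0281
gripper_force: 30.0
```

>>> play_rows(
  slide=[
    [0.01,-0.024,0],
    [0.008,-0.025,0],
    [0.005,-0.026,0],
    [0.004,-0.026,0],
    [0.001,-0.02,0],
    [0,-0.01,0],
    [0,0,0],
    [0,0,0],
  ],
  twist=[
    [0,0,0],
    [0,0,0],
    [0,0,0],
    [0,0,0],
    [0,0,0],
    [0,0,0],
    [0,0,0],
    [0,0,0],
  ],
)

```text
t: 59.25
tool_pos: [0.5443, -0.3016, 0.1487]
orientation: [-3.135, 0.183, -0.001]
force: [2.2, 3.0, -0.0]
opening: 0.0282
gripper_force: 30.0
```

```bash
python3 -c "
from h import *
crank()"
```

```text
t 59.25 xm 0.0739 ym 0.0018 r 0.0739 ang 1.4 F [ 2.2  3.  -0. ] op 0.0282 z 0.14872625383696467
```

Crank is at about 1081° (18.87 rad). Release and retreat straight up.

>>> play_rows(
  slide=[
    [0,0,0],
    [0,0,0],
    [0,0,0],
    [0,0,0],
    [0,0,0],
    [0,0,0],
    [0,0,0],
    [0,0,0],
  ],
  twist=[
    [0,0,0],
    [0,0,0],
    [0,0,0],
    [0,0,0],
    [0,0,0],
    [0,0,0],
    [0,0,0],
    [0,0,0],
  ],
  fingers=-1,
)

```text
t: 60.05
tool_pos: [0.544, -0.3024, 0.1487]
orientation: [3.136, -0.183, -0.0]
force: [0.0, 0.6, -0.2]
opening: 0.0874
gripper_force: 0.0
```

>>> play_rows(
  slide=[
    [0,0,-0.05],
    [0,0,-0.1],
    [0,0,-0.12],
    [0,0,-0.12],
    [0,0,-0.12],
    [0,0,-0.12],
    [0,0,-0.1],
    [0,0,-0.05],
  ],
  twist=[
    [0,0,0],
    [0,0,0],
    [0,0,0],
    [0,0,0],
    [0,0,0],
    [0,0,0],
    [0,0,0],
    [0,0,0],
  ],
)

```text
t: 60.85
tool_pos: [0.5446, -0.3027, 0.348]
orientation: [3.133, -0.183, 0.007]
force: [0.1, 0.6, 0.2]
opening: 0.0929
gripper_force: 0.0
```

>>> play_rows(
  slide=[
    [-0.1,0.05,0],
    [-0.15,0.05,0],
    [-0.15,0.05,0],
    [-0.1,0.05,0],
    [0,0,0],
    [0,0,0],
    [0,0,0],
    [0,0,0],
  ],
  twist=[
    [0,0,0],
    [0,0,0],
    [0,0,0],
    [0,0,0],
    [0,0,0],
    [0,0,0],
    [0,0,0],
    [0,0,0],
  ],
)

```text
t: 61.65
tool_pos: [0.4149, -0.3369, 0.3434]
orientation: [-3.136, 0.181, 0.0]
force: [0.9, 0.1, 0.1]
opening: 0.0929
gripper_force: 0.0
```

```bash
python3 -c "
from h import *
p,d=shot('top','top11');w=pts('top',d)
print('knob',rect('top',box(w,.4,.62,-.45,-.2,.17,.2),.187))
print('bar',rect('top',box(w,.35,.58,.1,.37,.105,.13),.121))
D=np.array([.4952,-.0862]);X=np.array([.9932,-.1167]);Y=np.array([.1167,.9932])
x=(w[...,:2]-D)@X;y=(w[...,:2]-D)@Y;z=w[...,2]
for a in(-.09,-.04,0,.04,.08): m=(abs(x-a)<.008)&(y>-.08)&(y<.08)&(z>.1)&(z<.19);print(a,m.sum(),np.round(np.median(z[m]),3) if m.any() else '')"
```

```text
knob (array([ 0.5422, -0.2981]), array([0.029, 0.027]), 88.7)
bar (array([0.468 , 0.2322]), array([0.122, 0.018]), 8.2)
-0.09 336 0.145
-0.04 337 0.146
0 334 0.146
0.04 336 0.146
0.08 317 0.144
```

View pics/top11.png

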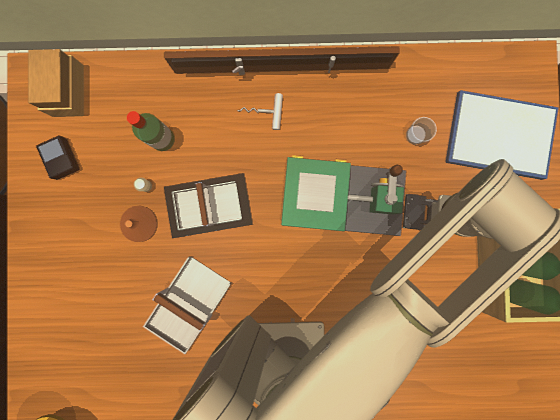

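The lid is flat and shut at (315,193), and the knob stands at (396,171). The empty tray is upright on its mat at (207,205). The bystanders are where they were, and no cork is left on the counter. Handing in.

```bash
python3 -c "
from h import *
print(robot.close_job())"
```

```text
the job is handed in; nothing more can be done
None
```

I handed the job in, and no verdict came back: four corks were found and all are in the drum (three from the tray, one loose), the empty tray is upright on its mat, the lid is shut, and the crank made three even turns of about 7 s each, ending near 18.9 rad.

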